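Lever the ink unit up onto its spring chock

TASK

Take the pry bar, lay it level across the yellow fulcrum block and push its toe gently under the front of the heavy ink unit until you feel it come up against the stop hidden beneath. Then press the handle down slowly to raise the front only just high enough for the orange spring chock to slip fully underneath, ease the unit down onto the chock without dropping it, draw the bar out and lay it flat on the bench clear of the stand and the unit. Lift the unit only with the bar, do not shove it off its place, and leave the ink bottles alone.

Things in the scene. Friction and masses are not known exactly. Their poses are not given: they have to be found in the camera images.
- bar_mid (a point): Pry bar, 0.45 kg, 300 mm long, starts flat on the bench: flat-bottomed steel 20 mm wide, 12 mm thick. Point: near its balance point on plain steel, half-way up the 12 mm, 175 mm behind the toe tip, 125 mm ahead of the handle end. +y points along the bar to the toe, z up. Blue handle sleeve, 25 mm wide, 17 mm high from the bar's underside, from 25 mm behind this point to the end.
- bar_toe (a point): Tip of the bar's toe, middle of its width, half-way up its 7 mm thickness (the last 50 mm of the bar is thinned from above to 7 mm). Axes as bar_mid. It must come up against a stop rib under the unit's plate, 60 mm wide, hanging 30 mm down, clamped anywhere from 20 to 50 mm in from the front edge: its place is not measured. With the bar level on the fulcrum the toe clears the plate by 8 mm.
- fulcrum_top (a point): Yellow fulcrum block on a fixed steel stand: middle of its rounded steel top, 85 mm above the bench. +y points level to the ink unit, whose front edge is 52 mm ahead; z up. Cheeks 11 mm higher leave a 40 mm lane for the bar. Stand plate reaches 44 mm behind and 80 mm to each side; grey spring holders, 91 mm high, stand 34 to 70 mm either side, to 36 mm behind.
- unit_front (a point): Heavy ink unit, 3.7 to 6.3 kg: steel base plate 230 wide, 200 deep, 12 mm thick on four 100 mm feet, under a black housing with bottles, 220 mm high. Point: middle of the plate's lower front edge, 100 mm above the bench at first. +y points into the unit (away from the fulcrum), z up. The front can rise, the unit tipping on its rear feet 190 mm behind the edge.
- unit_rear (a point): Point at bench level half-way between the unit's two rear feet, 180 mm behind the front edge. Low steel brackets fixed on the bench just in front of the rear feet keep them from creeping towards the fulcrum; nothing holds the unit from behind.
- chock (a joint): Orange spring chock: two posts moving as one, 38 to 66 mm either side of the lane, 112 mm high. Travel in m towards the unit: 0 to 0.005 while held back by the plate's front edge, 0.027 fully in. A spring of 2 to 3 N slides it in by itself as the front edge rises 12 to 15 mm; it then holds the plate about 12 mm higher than before.
- chock_top (a point): Point midway between the two chock posts, at the height of their tops (112 mm).
- ink_a_mid (a point): Loose ink bottle, 50 mm diameter, 95 mm tall, upright; its centre. Leave alone.
- ink_b_mid (a point): Loose ink bottle, same size; its centre. Leave alone.
- ink_c_mid (a point): Loose ink bottle, same size; its centre. Leave alone.

How it is judged:
On the way, in this order (a step that is already met when the one before it is completed fails the run):
1. the level bar's toe, under the plate, is brought home against the hidden stop (y of bar_toe in the frame of unit_front above 0.014 m and z of bar_toe in the frame of unit_front between -0.025 and 0 m and angle between bar_mid's own z axis and vertical below 0.07 rad and contact force between bar and unit above 1 N), for 0.05 s.
2. the bar, pressed over the fulcrum, carries the raised unit and the chock slips in (contact force between bar and unit above 8 N and contact force between bar and stand above 8 N and angle between unit_front's own z axis and vertical above 0.06 rad and value of joint chock above 0.018 m), for 0.1 s.
At the end, for the whole second after the job is handed in: The chock is at least 18 mm in and carries the unit, which leans back 0.055 to 0.095 rad; the pry bar lies flat on the bench (its middle below 12 mm, tilt under 0.05 rad), touching neither the stand nor the unit (value of joint chock above 0.018 m and angle between unit_front's own z axis and vertical between 0.055 and 0.095 rad and contact force between unit and stand above 8 N and height (world z) of bar_mid below 0.012 m and angle between bar_mid's own z axis and vertical below 0.05 rad and contact force between bar and stand below 0.1 N and contact force between bar and unit below 0.1 N).
It fails at once if the unit is shoved more than 8 mm off its place, or pushed or lifted with the arm or fingers (distance of unit_rear from where it was at the start of the episode above 0.008 m or contact force between any of the fingers, the arm and unit above 3 N).
It fails at once if the toe is rammed into the unit (over 18 N with the bar still level, tilt under 0.07 rad) (contact force between bar and unit above 18 N and angle between bar_mid's own z axis and vertical below 0.07 rad).
It fails at once if the front is raised much too far (unit tilt over 0.13 rad, front edge over about 25 mm up) (angle between unit_front's own z axis and vertical above 0.13 rad).
It fails at once if the front of the unit is dropped or jerked (the unit turning faster than 0.6 rad/s) (angular speed of unit above 0.6 rad/s).
It fails at once if an ink bottle is moved more than 20 mm or tipped (distance of any of ink_a_mid, ink_b_mid, ink_c_mid from where it was at the start of the episode above 0.02 m).
It also fails if it takes over 72 s, if anything falls off the work surface, if the arm or the gripper's body presses on something with over 40 N, if the wrist force passes 120 N, or if a joint passes its speed limit or range.

ROBOT

A 7-joint arm with a two-finger parallel gripper is mounted at the origin on the work surface. World frame = base frame: x ahead of the robot, y to its left, z up, the work surface at z = 0. Lengths are in m, angles in rad, forces in N, time in s.
With the tool pointing down it reaches from about 0.4 to 0.85 m from the base axis. Payload 4.5 kg.
Tool frame: the origin (TCP) lies midway between the tips of the shut fingers; the grasp point (between the pads) lies 19 mm behind it; z points along the fingers, y is the direction in which the jaws open and shut (so a half turn about z gives the same grasp; the last joint's range is limited). The gripper opens to 88 mm and grips with 3 to 60 N. Pads are 18 mm wide; open, the fingers measure 123 mm over their backs; the gripper's body (75 mm by 187 mm) begins 45 mm behind the grasp point.
Start: joints at [1.203, 0.689, -0.195, 1.565, 0.157, 0.902, -0.215], TCP at [0.244, -0.575, 0.239] pointing down, gripper open.
Joint ranges: [-3.01, 3.01], [-0.46, 2.08], [-1.47, 1.51], [0.13, 2.56], [-1, 4.14], [0.04, 2.09], [-2.66, 2.66]. Speed limits (rad/s): [2.57, 2.57, 3.14, 3.14, 3.14, 3.14, 3.14].

INTERFACE

Orientations are given as a unit quaternion [x, y, z, w].
In Python, from plant import r gives the robot as it stands.
- The arm moves only by the tool play_rows, never from a script. Its argument "targets" is a list of rows, each an object of numbers: "jaw": the closure, from 0 (fully open) to 1 (shut); "dx", "dy", "dz": the shift along the tool's x, y, z in m; "yaw": the turn about the tool's z in rad. A call has exactly 5 rows; each row shifts and turns the pose as measured when the row begins, along the tool's axes as they then stand; what a row does not reach is not made up. A row lasts 1/10 s, in which the tool goes at most 50 mm and 8.59 degrees, less where a joint would pass 70% of its speed; a pose out of reach is approached as far as the arm can. A call with a gripper value outside its range is refused whole. The fingers move at their own pace and stop on an object; "squeeze" is the grip in N (left out, the last holds). Time passes only in rows, so rows that do not move let the fingers close, or fill a call up. It gives the time, the measured TCP pose, the force and the opening at its end, in the units of the state.
- r.get_state(): the state, without advancing time (a new reading comes with each control period).
- r.snapshot(name): name is "scene" or "side" or "wrist"; returns a dict with "frame" (384x512x3 uint8, red, green, blue), "z_map" (384x512 float32, m along the optical axis (not along the pixel's ray), 0 where there is no reading), "mtx" (3x3 intrinsics, pixels), "dist_coeffs" ([k1, k2, p1, p2, k3] as OpenCV has them; the pictures are not rectified), "position" and "orientation" of the camera in the world; the wrist camera has in their place "T_tool_cam" (4x4, takes a point from camera to tool coordinates, whose origin is the TCP and whose axes are the flange's). Camera axes: x right, y up, looking along -z (the intrinsics and any distortion apply to the point x, -y, -z); pixel columns grow to the right and rows downward; lengths in m; the calibration is good to about 2 mm. A picture is of the moment at which its call begins: read the wrist's pose just before it.
- r.finish_job(): hands the job in, once; it reports no verdict.
The state is a dict: "clock": time; "q": joint angles; "qd": joint speeds; "joint_torque": joint torques, N m; "tool_pos": TCP position; "eef_rot": TCP orientation; "contact_force": force on the tool from outside, world axes, zero at the start; "moment": the same for the moment, N m; "opening": opening from 0.0 (shut) to 1.0 (fully open).
Only numpy, scipy, OpenCV 4.12 (cv2) and the standard library are available. Lean on these libraries where they do the work, as an engineer would, in place of code of your own. Each camera call takes 0.05 s, during which the arm holds its last target.

## Working session

There is one attempt and no reset: what is moved stays moved. The work goes in short steps, Python scripts to look and compute and a tool call to move; the robot and the scene stay as the last step left them, time stands still between calls to the robot, and variables do not carry over. Pictures are saved under pics/ and viewed, and the job is handed in when it is done.

Besides the shell and the picture viewer there is one more tool, called as a command line: name --argument value ..., lists and objects as JSON in quotes. play_rows: Moves the arm, as the interface text tells. Its arguments: {"type":"object","properties":{"targets":{"type":"array"},"squeeze":{"type":"number"}},"required":["targets"]}

```bash
ls; mkdir -p pics; cat > h.py <<'E'
import numpy as np, cv2
from plant import r
from scipy.spatial.transform import Rotation as R
def snap(name):
    s=r.get_state(); d=r.snapshot(name); d['s']=s
    if 'T_tool_cam' in d:
        T=np.eye(4);T[:3,:3]=R.from_quat(s['eef_rot']).as_matrix();T[:3,3]=s['tool_pos']
        d['M']=T@np.array(d['T_tool_cam'])
    else:
        T=np.eye(4);o=np.array(d['orientation'])
        T[:3,:3]=R.from_quat(o).as_matrix() if o.size==4 else o.reshape(3,3);T[:3,3]=d['position'];d['M']=T
    return d
def save(d,name,crop=None,scale=1):
    im=d['frame'][:,:,::-1]
    if crop: u0,v0,u1,v1=crop; im=im[v0:v1,u0:u1]
    im=cv2.resize(im,None,fx=scale,fy=scale,interpolation=cv2.INTER_CUBIC) if scale!=1 else im
    cv2.imwrite('pics/'+name,im)
def cloud(d):
    h,w=d['z_map'].shape
    g=np.stack(np.meshgrid(np.arange(w),np.arange(h)),-1).reshape(-1,1,2).astype(np.float32)
    n=cv2.undistortPoints(g,np.array(d['mtx']),np.array(d['dist_coeffs'])).reshape(h,w,2)
    z=d['z_map']; P=np.stack([n[...,0]*z,-n[...,1]*z,-z],-1)
    W=P@d['M'][:3,:3].T+d['M'][:3,3]; W[z==0]=np.nan
    return W
def ray_z(d,u,v,z):
    n=cv2.undistortPoints(np.array([[[u,v]]],np.float32),np.array(d['mtx']),np.array(d['dist_coeffs'])).ravel()
    k=d['M'][:3,:3]@np.array([n[0],-n[1],-1]);o=d['M'][:3,3]
    return o+k*(z-o[2])/k[2]
def proj(d,p):
    c=d['M'][:3,:3].T@(np.array(p)-d['M'][:3,3]); c=c*[1,-1,-1]
    return cv2.projectPoints(c.reshape(1,1,3),np.zeros(3),np.zeros(3),np.array(d['mtx']),np.array(d['dist_coeffs']))[0].ravel()
E
python3 - <<'E'
from h import *
import pickle
for n in ['scene','side','wrist']:
    d=snap(n);save(d,n+'0.png');pickle.dump(d,open(n+'0.pkl','wb'));print(n,d['M'].round(3).tolist())
print(r.get_state())
E
```

```text
pics
scene [[0.694, -0.573, 0.435, 1.185], [0.719, 0.562, -0.408, -0.615], [-0.011, 0.596, 0.803, 1.224], [0.0, 0.0, 0.0, 1.0]]
side [[-0.893, 0.296, -0.338, 0.179], [-0.449, -0.585, 0.675, 0.737], [0.002, 0.755, 0.656, 0.872], [0.0, 0.0, 0.0, 1.0]]
wrist [[0.391, 0.883, 0.26, 0.311], [-0.921, 0.375, 0.109, -0.546], [-0.002, -0.282, 0.959, 0.385], [0.0, 0.0, 0.0, 1.0]]
{'clock': 0.15, 'q': array([ 1.20280532,  0.68979486, -0.19454131,  1.5660451 ,  0.15727842,
        0.90249877, -0.21510459]), 'qd': array([-0.00020199, -0.00141683, -0.0007074 , -0.00314176,  0.00201876,
        0.0005607 , -0.0002109 ]), 'joint_torque': array([-1.77098438e-03, -5.27856231e+01, -1.26875170e+00, -1.53585917e+01,
       -5.25796437e-02,  3.90179426e-03,  7.32267631e-05]), 'tool_pos': array([ 0.24421986, -0.57481642,  0.23810841]), 'eef_rot': array([ 9.79882986e-01,  1.99571724e-01, -1.70561816e-04, -6.57628229e-04]), 'contact_force': array([ 0.76321289,  0.3054506 , -0.10833984]), 'moment': array([-0.02114915, -0.01794166, -0.02040088]), 'opening': 0.999274058447867}
```

View pics/scene0.png

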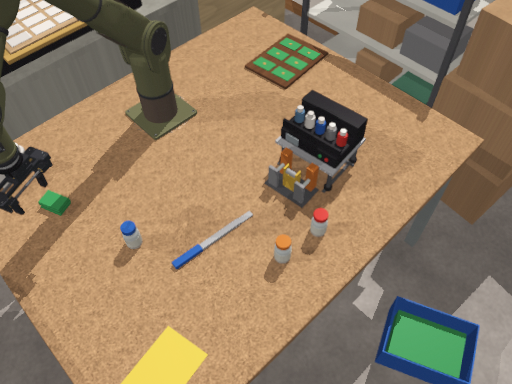

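View pics/side0.png

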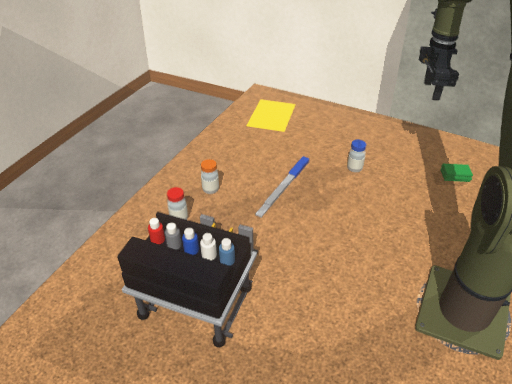

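View pics/wrist0.png

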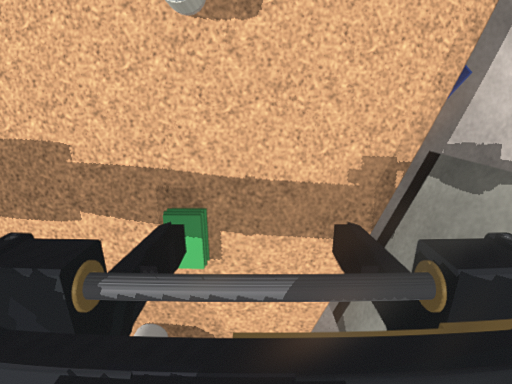

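The scene view shows the bar from (175,264) at the handle to (252,214) at the toe, the stand near (292,180), the unit near (322,140), and bottles at (130,235), (283,248) and (318,222). Next I'll enlarge these areas and measure.

```bash
python3 - <<'E'
from h import *
import pickle
d=pickle.load(open('scene0.pkl','rb'));W=cloud(d);save(d,'s_stand.png',(250,85,380,215),6/1.0)
save(d,'s_bar.png',(160,200,290,280),6)
e=pickle.load(open('side0.pkl','rb'));V=cloud(e);save(e,'d_bar.png',(240,140,340,230),6);save(e,'d_stand.png',(110,180,270,340),4)
for u,v in [(130,240),(283,250),(318,225)]: print(u,v,W[v-12,u].round(4))
# blue sleeve/ bar cluster
for n,D,C,box in [('scene',d,W,(165,205,260,275)),('side',e,V,(250,150,315,222))]:
    u0,v0,u1,v1=box;P=C[v0:v1,u0:u1].reshape(-1,3);c=D['frame'][v0:v1,u0:u1].reshape(-1,3).astype(int)
    bl=(c[:,2]>c[:,0]+60); gr=(abs(c[:,0]-c[:,2])<40)&(P[:,2]>0.004)&(c.sum(1)>250)
    for nm,m in [('blue',bl),('grey',gr)]:
        Q=P[m];Q=Q[~np.isnan(Q).any(1)]
        o=Q.mean(0);w=np.linalg.svd(Q[:,:2]-o[:2])[2][0];t=(Q[:,:2]-o[:2])@w
        print(n,nm,len(Q),o.round(4),w.round(4),(o[:2]+w*t.min()).round(4),(o[:2]+w*t.max()).round(4),np.median(Q[:,2]))
E
```

```text
130 240 [ 0.4171 -0.4048  0.0943]
283 250 [ 0.755  -0.1066  0.0949]
318 225 [0.7678 0.0309 0.0933]
scene blue 273 [ 0.567  -0.3228  0.0162] [-0.0809 -0.9967] [ 0.571 -0.273] [ 0.563  -0.3711] 0.017089950318461167
scene grey 384 [ 0.5754 -0.1874  0.0113] [-0.0917 -0.9958] [ 0.5858 -0.0749] [ 0.5584 -0.3716] 0.011574244520690558
side blue 159 [ 0.5611 -0.3163  0.0168] [0.0503 0.9987] [ 0.5585 -0.3685] [ 0.5634 -0.2708] 0.017256137873767896
side grey 387 [ 0.5704 -0.176   0.0104] [0.0938 0.9956] [ 0.5526 -0.3652] [ 0.5804 -0.0694] 0.01083050806502095
```

View pics/s_stand.png

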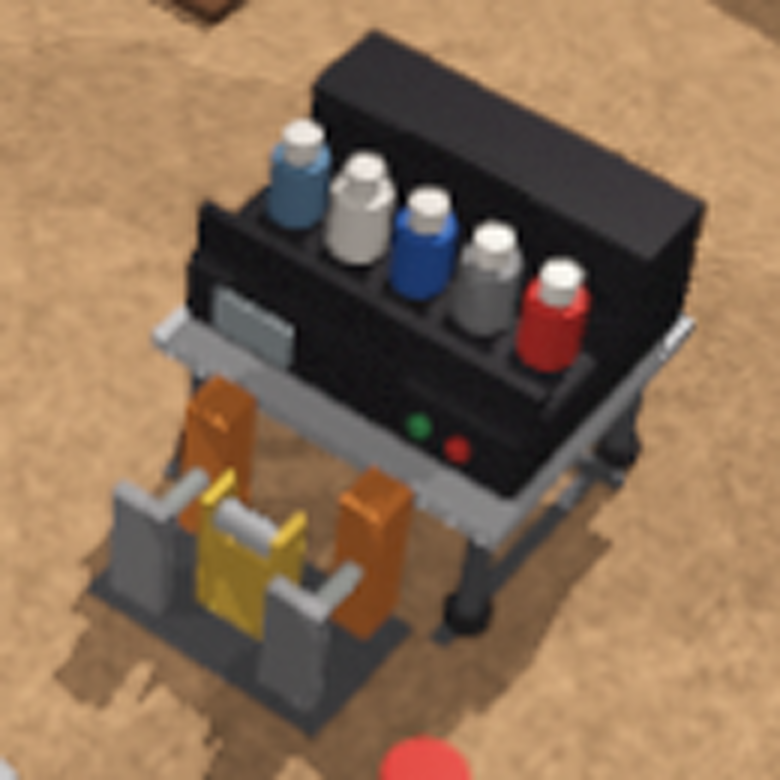

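View pics/s_bar.png

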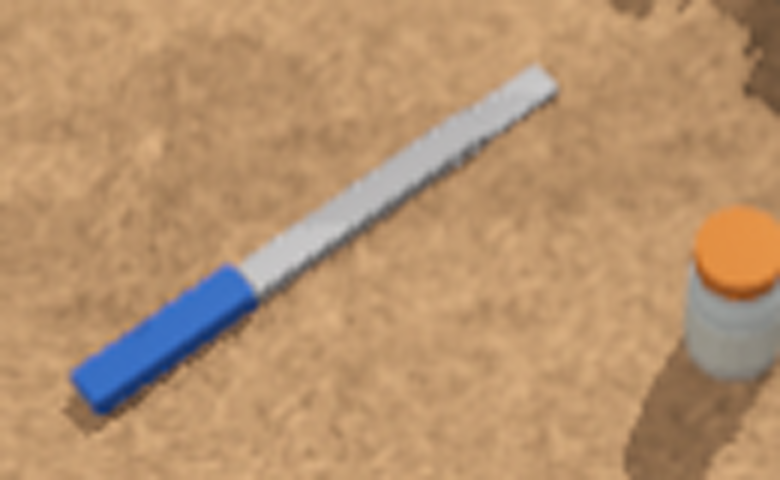

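View pics/d_stand.png

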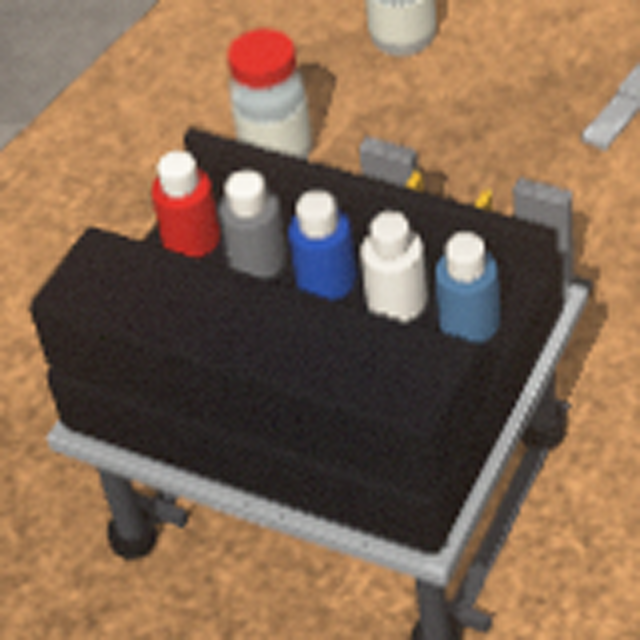

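View pics/d_bar.png

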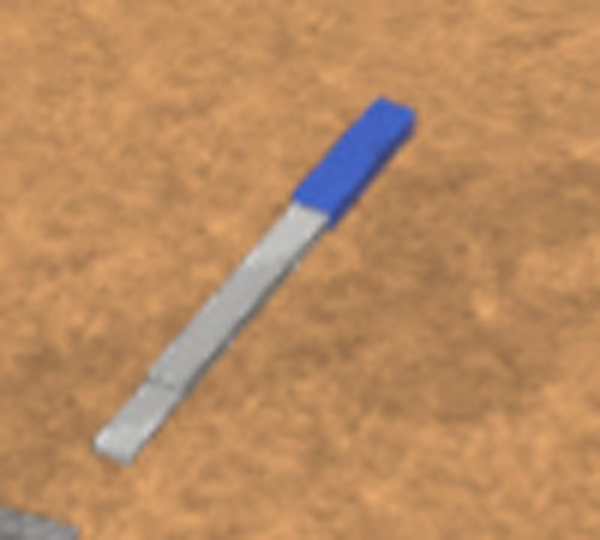

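```bash
python3 - <<'E'
from h import *
import pickle
d=pickle.load(open('scene0.pkl','rb'));W=cloud(d);e=pickle.load(open('side0.pkl','rb'));V=cloud(e)
def S(x,y,z,o=(250,85),s=6,D=d): return ray_z(D,o[0]+(x+.5)/s-.5,o[1]+(y+.5)/s-.5,z)
for n,x,y,z in [('plateFL',155,335,.112),('plateFR',497,530,.112),('plateRR',690,318,.112),('cheekL',213,483,.096),('cheekR',295,522,.096),('rollL',222,508,.085),('rollR',272,535,.085),('chockLtop',225,390,.112),('chockRtop',378,483,.112)]:
    print(n,S(x,y,z).round(4), W[int(round(85+y/6)),int(round(250+x/6))].round(4))
for n,x,y,z in [('toeL',540,63,.007),('toeR',557,88,.007),('slvL_toe',232,264,.017),('slvR_toe',258,298,.017),('slvend_top_l',74,378,.017),('slvend_r',100,413,.017)]:
    print(n,S(x,y,z,(160,200)).round(4))
print('side')
for n,x,y,z in [('toeR',95,440,.007),('toeL',130,462,.007),('slv_t1',295,200,.017),('slv_t2',330,215,.017),('slv_e1',382,98,.017),('slv_e2',414,112,.017)]:
    print(n,S(x,y,z,(240,140),6,e).round(4))
for n,x,y,z in [('plateFL',585,290,.112),('plateRL',445,572,.112),('plateRR',52,432,.112),('cheekR',415,175,.096),('cheekL',487,195,.096)]:
    print(n,S(x,y,z,(110,180),4,e).round(4))
# plate side points
for n,C,D in[('scene',W,d),('side',V,e)]:
    m=(abs(C[...,2]-.112)<.004)&(C[...,0]>.5)&(C[...,1]>.05)&(C[...,1]<.5)&(C[...,0]<0.9)
    Q=C[m];print(n,len(Q)); 
    if len(Q)>10: 
        print(cv2.minAreaRect(Q[:,:2].astype(np.float32)))
E
```

```text
plateFL [0.4846 0.1369 0.112 ] [0.4877 0.1366 0.1118]
plateFR [0.7067 0.1661 0.112 ] [0.7079 0.1677 0.1113]
plateRR [0.6844 0.3599 0.112 ] [0.685  0.3624 0.1086]
cheekL [0.5719 0.093  0.096 ] [0.5748 0.0945 0.0926]
cheekR [0.621  0.1047 0.096 ] [0.6217 0.1054 0.0939]
rollL [0.5814 0.0908 0.085 ] [0.5849 0.089  0.0857]
rollR [0.6129 0.0964 0.085 ] [0.6139 0.0958 0.0851]
chockLtop [0.5397 0.1351 0.112 ] [0.5449 0.1338 0.1152]
chockRtop [0.6418 0.1455 0.112 ] [0.6446 0.1444 0.1108]
toeL [ 0.5736 -0.0691  0.007 ]
toeR [ 0.5917 -0.0738  0.007 ]
slvL_toe [ 0.5583 -0.2709  0.017 ]
slvR_toe [ 0.5827 -0.2741  0.017 ]
slvend_top_l [ 0.5535 -0.3693  0.017 ]
slvend_r [ 0.5777 -0.372   0.017 ]
side
toeR [ 0.5898 -0.0758  0.007 ]
toeL [ 0.5688 -0.0699  0.007 ]
slv_t1 [ 0.5741 -0.2705  0.017 ]
slv_t2 [ 0.5534 -0.2673  0.017 ]
slv_e1 [ 0.5676 -0.3722  0.017 ]
slv_e2 [ 0.5477 -0.3683  0.017 ]
plateFL [0.4815 0.1364 0.112 ]
plateRL [0.4595 0.332  0.112 ]
plateRR [0.6863 0.3548 0.112 ]
cheekR [0.6224 0.0874 0.096 ]
cheekL [0.5749 0.0824 0.096 ]
scene 585
((0.6465190649032593, 0.20411574840545654), (0.28769055008888245, 0.15277016162872314), 48.35929870605469)
side 391
((0.5941305160522461, 0.34526342153549194), (0.1889742761850357, 0.011912253685295582), 5.406120300292969)
```

```bash
cat >> h.py <<'E'
def plan(p,ang,n=5,step=.045,yst=.14,off=0):
    """rows to get TCP to p with tool-x heading ang (world rad); tool down"""
    s=r.get_state(); q=np.array(s['tool_pos'],float); X=R.from_quat(s['eef_rot']).as_matrix()
    a=np.arctan2(X[1,0],X[0,0]); p=np.array(p,float)
    for i in range(n):
        dp=p-q; L=np.linalg.norm(dp); dp*=min(1,step/max(L,1e-9))
        da=(ang-a+np.pi)%(2*np.pi)-np.pi; da=np.clip(da,-yst,yst)
        c,s_=np.cos(a),np.sin(a)
        print('dx %.4f dy %.4f dz %.4f yaw %.3f'%(c*dp[0]+s_*dp[1], s_*dp[0]-c*dp[1], -dp[2], -da))
        q+=dp;a+=da
    print('left',np.linalg.norm(p-q).round(4),(ang-a).round(3))
def st():
    s=r.get_state();X=R.from_quat(s['eef_rot']).as_matrix()
    print('t %.2f pos %s head %.4f F %s M %s open %.3f'%(s['clock'],np.round(s['tool_pos'],4),np.arctan2(X[1,0],X[0,0]),np.round(s['contact_force'],1),np.round(s['moment'],2),s['opening']),'tilt',np.round(X[2],3),'q',np.round(s['q'],2))
E
python3 - <<'E'
from h import *
st(); plan([.569,-.247,.15],np.arctan2(.998,.065),n=12)
E
```

```text
t 0.15 pos [ 0.2442 -0.5748  0.2381] head 0.4018 F [ 0.8  0.3 -0.1] M [-0.02 -0.02 -0.02] open 0.999 tilt [-0.    -0.001 -1.   ] q [ 1.2   0.69 -0.19  1.57  0.16  0.9  -0.22]
dx 0.0409 dy -0.0167 dz 0.0084 yaw -0.140
dx 0.0428 dy -0.0109 dz 0.0084 yaw -0.140
dx 0.0439 dy -0.0048 dz 0.0084 yaw -0.140
dx 0.0442 dy 0.0014 dz 0.0084 yaw -0.140
dx 0.0436 dy 0.0076 dz 0.0084 yaw -0.140
dx 0.0421 dy 0.0136 dz 0.0084 yaw -0.140
dx 0.0398 dy 0.0193 dz 0.0084 yaw -0.140
dx 0.0367 dy 0.0247 dz 0.0084 yaw -0.124
dx 0.0334 dy 0.0290 dz 0.0084 yaw -0.000
dx 0.0334 dy 0.0290 dz 0.0084 yaw -0.000
dx 0.0147 dy 0.0128 dz 0.0037 yaw -0.000
dx 0.0000 dy 0.0000 dz -0.0000 yaw -0.000
left 0.0 0.0
```

play_rows --targets '[{"jaw":0,"dx":0.041,"dy":-0.017,"dz":0.008,"yaw":-0.14},{"jaw":0,"dx":0.043,"dy":-0.011,"dz":0.008,"yaw":-0.14},{"jaw":0,"dx":0.044,"dy":-0.005,"dz":0.008,"yaw":-0.14},{"jaw":0,"dx":0.044,"dy":0.001,"dz":0.008,"yaw":-0.14},{"jaw":0,"dx":0.044,"dy":0.008,"dz":0.008,"yaw":-0.14}]' --squeeze 40

```text
clock: 0.65
tool_pos: [0.3959, -0.4196, 0.1954]
eef_rot: [0.85, 0.527, -0.004, 0.001]
contact_force: [0.6, -0.3, -0.5]
opening: 1.002
```

```bash
python3 - <<'E'
from h import *
st(); plan([.569,-.247,.15],np.arctan2(.998,.065),n=10)
E
```

```text
t 0.65 pos [ 0.3959 -0.4196  0.1954] head 1.1102 F [ 0.6 -0.3 -0.5] M [-0.02 -0.11  0.02] open 1.002 tilt [-0.008 -0.002 -1.   ] q [ 0.94  0.69 -0.35  1.75  0.34  0.75 -0.05]
dx 0.0419 dy 0.0142 dz 0.0082 yaw -0.140
dx 0.0395 dy 0.0199 dz 0.0082 yaw -0.140
dx 0.0364 dy 0.0252 dz 0.0082 yaw -0.116
dx 0.0332 dy 0.0292 dz 0.0082 yaw -0.000
dx 0.0332 dy 0.0292 dz 0.0082 yaw -0.000
dx 0.0175 dy 0.0154 dz 0.0043 yaw -0.000
dx 0.0000 dy 0.0000 dz -0.0000 yaw -0.000
dx 0.0000 dy 0.0000 dz -0.0000 yaw -0.000
dx 0.0000 dy 0.0000 dz -0.0000 yaw -0.000
dx 0.0000 dy 0.0000 dz -0.0000 yaw -0.000
left 0.0 -0.0
```

play_rows --targets '[{"jaw":0,"dx":0.042,"dy":0.014,"dz":0.008,"yaw":-0.14},{"jaw":0,"dx":0.04,"dy":0.02,"dz":0.008,"yaw":-0.14},{"jaw":0,"dx":0.036,"dy":0.025,"dz":0.008,"yaw":-0.12},{"jaw":0,"dx":0.033,"dy":0.029,"dz":0.008,"yaw":0},{"jaw":0,"dx":0.033,"dy":0.029,"dz":0.008,"yaw":0}]'

```text
clock: 1.15
tool_pos: [0.5542, -0.2554, 0.151]
eef_rot: [0.722, 0.692, -0.004, -0.0]
contact_force: [0.6, -0.5, -0.3]
opening: 1.003
```

play_rows --targets '[{"jaw":0,"dx":0.017,"dy":0.015,"dz":0.004,"yaw":0},{"jaw":0,"dx":0,"dy":0,"dz":0,"yaw":0},{"jaw":0,"dx":0,"dy":0,"dz":0,"yaw":0},{"jaw":0,"dx":0,"dy":0,"dz":0,"yaw":0},{"jaw":0,"dx":0,"dy":0,"dz":0,"yaw":0}]'

```text
clock: 1.65
tool_pos: [0.5719, -0.2332, 0.1449]
eef_rot: [0.719, 0.695, -0.003, -0.002]
contact_force: [0.8, 0.3, 0.5]
opening: 0.998
```

```bash
python3 - <<'E'
from h import *
import pickle
st(); d=snap('wrist');save(d,'w1.png',None,1.5);pickle.dump(d,open('w1.pkl','wb'))
plan([.569,-.247,.15],np.arctan2(.998,.065),n=3)
for p in [(.5696,-.2468,.012),(.581,-.0722,.007),(.5616,-.3705,.017)]: print(proj(d,p)*1.5)
E
```

```text
t 1.65 pos [ 0.5719 -0.2332  0.1449] head 1.5368 F [0.8 0.3 0.5] M [-0.08 -0.07  0.02] open 0.998 tilt [-0.002 -0.008 -1.   ] q [ 0.53  0.82 -0.41  1.66  0.44  0.76 -0.11]
dx -0.0135 dy -0.0023 dz -0.0050 yaw 0.031
dx 0.0000 dy 0.0000 dz -0.0000 yaw -0.000
dx 0.0000 dy 0.0000 dz -0.0000 yaw -0.000
left 0.0 0.0
[387.73737438 290.59931253]
[396.32193877  20.7768992 ]
[383.08151235 440.15490216]
```

View pics/w1.png

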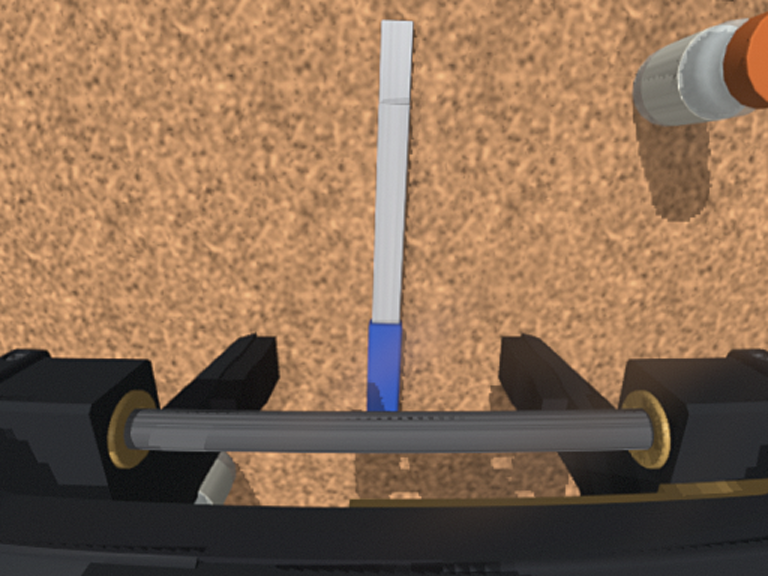

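The wrist view shows the bar with its toe at (397,20) and the sleeve starting at (386,322). Both match my estimate, so I'll go down to bar_mid.

play_rows --targets '[{"jaw":0,"dx":-0.0135,"dy":-0.002,"dz":0.02,"yaw":0.031},{"jaw":0,"dx":0,"dy":0,"dz":0.04,"yaw":0},{"jaw":0,"dx":0,"dy":0,"dz":0.03,"yaw":0},{"jaw":0,"dx":0,"dy":0,"dz":0.02,"yaw":0},{"jaw":0,"dx":0,"dy":0,"dz":0,"yaw":0}]'

```text
clock: 2.2
tool_pos: [0.5666, -0.2568, 0.0347]
eef_rot: [0.734, 0.679, -0.004, 0.002]
contact_force: [-1.6, 0.8, 1.0]
opening: 0.998
```

```bash
python3 - <<'E'
from h import *
st(); plan([.5695,-.247,.007],1.506,n=4,step=.02)
E
```

```text
t 2.20 pos [ 0.5666 -0.2568  0.0347] head 1.4930 F [-1.6  0.8  1. ] M [-0.   -0.07 -0.03] open 0.998 tilt [-0.008 -0.003 -1.   ] q [ 0.52  0.98 -0.31  1.69  0.52  0.56 -0.19]
dx 0.0068 dy 0.0015 dz 0.0188 yaw -0.013
dx 0.0032 dy 0.0007 dz 0.0089 yaw -0.000
dx 0.0000 dy 0.0000 dz -0.0000 yaw -0.000
dx 0.0000 dy 0.0000 dz -0.0000 yaw -0.000
left 0.0 0.0
```

play_rows --targets '[{"jaw":0,"dx":0.008,"dy":0.002,"dz":0.014,"yaw":-0.013},{"jaw":0,"dx":0.002,"dy":0.0,"dz":0.008,"yaw":0},{"jaw":0,"dx":0,"dy":0,"dz":0.003,"yaw":0},{"jaw":0,"dx":0,"dy":0,"dz":0,"yaw":0},{"jaw":0,"dx":0,"dy":0,"dz":0,"yaw":0}]'

```text
clock: 2.7
tool_pos: [0.571, -0.2483, 0.011]
eef_rot: [0.73, 0.683, -0.003, 0.004]
contact_force: [0.3, -0.4, -0.0]
opening: 0.998
```

```bash
python3 - <<'E'
from h import *
st(); plan([.5695,-.247,.007],1.506,n=1,step=.02)
E
```

```text
t 2.70 pos [ 0.571  -0.2483  0.011 ] head 1.5049 F [ 0.3 -0.4 -0. ] M [-0.01 -0.14 -0.05] open 0.998 tilt [-0.01   0.001 -1.   ] q [ 0.49  1.01 -0.29  1.7   0.54  0.51 -0.21]
dx 0.0012 dy -0.0016 dz 0.0040 yaw -0.001
left 0.0 -0.0
```

play_rows --targets '[{"jaw":0,"dx":0.001,"dy":-0.0015,"dz":0.005,"yaw":0},{"jaw":0,"dx":0,"dy":0,"dz":0.001,"yaw":0},{"jaw":1,"dx":0,"dy":0,"dz":0,"yaw":0},{"jaw":1,"dx":0,"dy":0,"dz":0,"yaw":0},{"jaw":1,"dx":0,"dy":0,"dz":0,"yaw":0}]'

```text
clock: 3.2
tool_pos: [0.5704, -0.2477, 0.006]
eef_rot: [0.73, 0.683, -0.003, 0.005]
contact_force: [-0.2, 0.9, -0.2]
opening: 0.752
```

play_rows --targets '[{"jaw":1,"dx":0,"dy":0,"dz":0,"yaw":0},{"jaw":1,"dx":0,"dy":0,"dz":0,"yaw":0},{"jaw":1,"dx":0,"dy":0,"dz":0,"yaw":0},{"jaw":1,"dx":0,"dy":0,"dz":0,"yaw":0},{"jaw":1,"dx":0,"dy":0,"dz":0,"yaw":0}]'

```text
clock: 3.7
tool_pos: [0.5705, -0.2479, 0.0062]
eef_rot: [0.73, 0.683, -0.003, 0.005]
contact_force: [0.2, -0.3, 0.0]
opening: 0.297
```

```bash
python3 - <<'E'
from h import *
st()
E
```

```text
t 3.70 pos [ 0.5705 -0.2479  0.0062] head 1.5043 F [ 0.2 -0.3  0. ] M [-0.   -0.04 -0.01] open 0.297 tilt [-0.011  0.004 -1.   ] q [ 0.49  1.02 -0.28  1.7   0.54  0.49 -0.22]
```

play_rows --targets '[{"jaw":1,"dx":0,"dy":0,"dz":0,"yaw":0},{"jaw":1,"dx":0,"dy":0,"dz":0,"yaw":0},{"jaw":1,"dx":0,"dy":0,"dz":-0.005,"yaw":0},{"jaw":1,"dx":0,"dy":0,"dz":-0.02,"yaw":0},{"jaw":1,"dx":0,"dy":0,"dz":-0.02,"yaw":0}]'

```text
clock: 4.2
tool_pos: [0.5661, -0.2463, 0.0483]
eef_rot: [0.73, 0.683, -0.005, 0.001]
contact_force: [0.4, 0.3, -4.6]
opening: 0.221
```

```bash
python3 - <<'E'
from h import *
st()
d=snap('side');save(d,'side1.png',(150,60,406,252),3)
plan([.6158,-.0585,.125],1.682,n=8,step=.04,yst=.05)
E
```

```text
t 4.20 pos [ 0.5661 -0.2463  0.0483] head 1.5049 F [ 0.4  0.3 -4.6] M [-0.02 -0.11 -0.04] open 0.221 tilt [-0.009 -0.007 -1.   ] q [ 0.51  0.95 -0.32  1.7   0.51  0.57 -0.19]
dx 0.0368 dy 0.0068 dz -0.0142 yaw -0.050
dx 0.0364 dy 0.0087 dz -0.0142 yaw -0.050
dx 0.0359 dy 0.0105 dz -0.0142 yaw -0.050
dx 0.0353 dy 0.0123 dz -0.0142 yaw -0.027
dx 0.0350 dy 0.0132 dz -0.0142 yaw -0.000
dx 0.0068 dy 0.0026 dz -0.0028 yaw -0.000
dx 0.0000 dy 0.0000 dz -0.0000 yaw -0.000
dx 0.0000 dy 0.0000 dz -0.0000 yaw -0.000
left 0.0 0.0
```

View pics/side1.png

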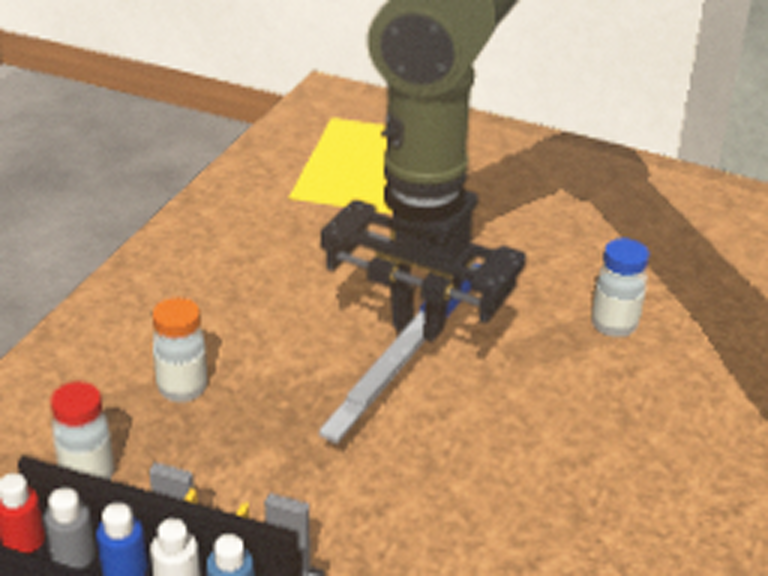

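The bar is held and looks about level. I'll raise it and carry it over to the lane.

play_rows --targets '[{"jaw":1,"dx":0.01,"dy":0.003,"dz":-0.03,"yaw":-0.04},{"jaw":1,"dx":0.025,"dy":0.007,"dz":-0.03,"yaw":-0.04},{"jaw":1,"dx":0.03,"dy":0.008,"dz":-0.02,"yaw":-0.04},{"jaw":1,"dx":0.03,"dy":0.008,"dz":0,"yaw":-0.04},{"jaw":1,"dx":0.02,"dy":0.006,"dz":0,"yaw":-0.02}]'

```text
clock: 4.75
tool_pos: [0.595, -0.1335, 0.1304]
eef_rot: [0.667, 0.745, -0.007, 0.002]
contact_force: [-0.8, 1.1, -5.2]
opening: 0.22
```

```bash
python3 - <<'E'
from h import *
st()
plan([.6158,-.0585,.125],1.682,n=5,step=.03,yst=.05)
E
```

```text
t 4.75 pos [ 0.595  -0.1335  0.1304] head 1.6813 F [-0.8  1.1 -5.2] M [-0.05 -0.11 -0.  ] open 0.220 tilt [-0.012 -0.009 -1.   ] q [ 0.36  0.83 -0.41  1.69  0.48  0.72 -0.18]
dx 0.0278 dy 0.0111 dz 0.0021 yaw -0.001
dx 0.0278 dy 0.0111 dz 0.0021 yaw -0.000
dx 0.0167 dy 0.0067 dz 0.0013 yaw -0.000
dx 0.0000 dy 0.0000 dz -0.0000 yaw -0.000
dx 0.0000 dy 0.0000 dz -0.0000 yaw -0.000
left 0.0 0.0
```

play_rows --targets '[{"jaw":1,"dx":0.025,"dy":0.011,"dz":0,"yaw":0},{"jaw":1,"dx":0.022,"dy":0.011,"dz":0,"yaw":0},{"jaw":1,"dx":0.013,"dy":0.007,"dz":0,"yaw":0},{"jaw":1,"dx":0,"dy":0,"dz":0,"yaw":0},{"jaw":1,"dx":0,"dy":0,"dz":0,"yaw":0}]'

```text
clock: 5.25
tool_pos: [0.6162, -0.0648, 0.127]
eef_rot: [0.665, 0.747, -0.008, -0.0]
contact_force: [-0.2, 0.1, -4.7]
opening: 0.218
```

```bash
python3 - <<'E'
from h import *
import pickle
st()
plan([.6158,-.0585,.125],1.682,n=1)
d=snap('scene');save(d,'sc2.png',(240,130,340,205),8);pickle.dump(d,open('sc2.pkl','wb'))
w=snap('wrist');save(w,'w2.png',None,1.5);pickle.dump(w,open('w2.pkl','wb'))
E
```

```text
t 5.25 pos [ 0.6162 -0.0648  0.127 ] head 1.6874 F [-0.2  0.1 -4.7] M [-0.11 -0.07  0.01] open 0.218 tilt [-0.01  -0.013 -1.   ] q [ 0.24  0.85 -0.4   1.66  0.47  0.74 -0.27]
dx 0.0063 dy 0.0004 dz 0.0020 yaw 0.005
left 0.0 -0.0
```

View pics/sc2.png

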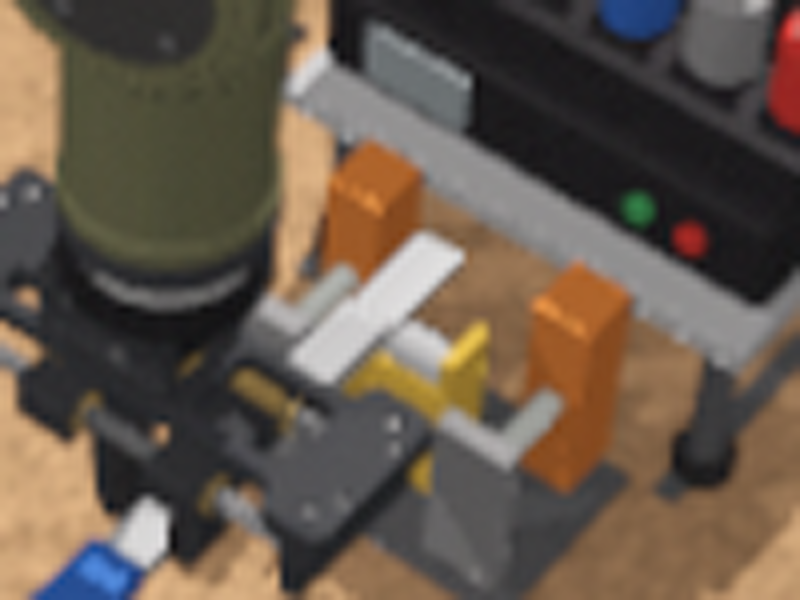

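View pics/w2.png

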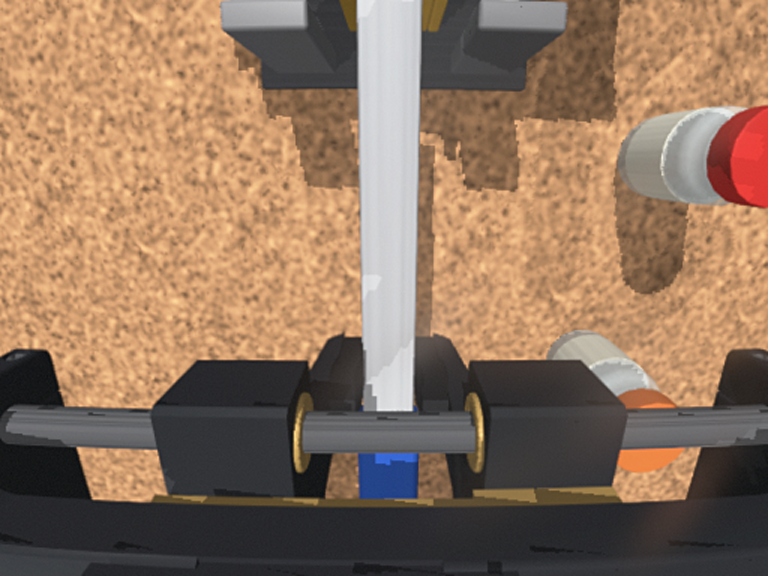

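Wrist view: the bar is centred at x≈390 and the cheeks at about 393, so it lines up with the lane. I'll lower it onto the fulcrum.

play_rows --targets '[{"jaw":1,"dx":0.004,"dy":0,"dz":0.012,"yaw":0},{"jaw":1,"dx":0,"dy":0,"dz":0.01,"yaw":0},{"jaw":1,"dx":0,"dy":0,"dz":0.004,"yaw":0},{"jaw":1,"dx":0,"dy":0,"dz":0,"yaw":0},{"jaw":1,"dx":0,"dy":0,"dz":0,"yaw":0}]'

```text
clock: 5.85
tool_pos: [0.6136, -0.0666, 0.0976]
eef_rot: [0.667, 0.745, -0.01, -0.0]
contact_force: [-0.1, -0.1, -4.3]
opening: 0.219
```

```bash
python3 - <<'E'
from h import *
st()
E
```

```text
t 5.85 pos [ 0.6136 -0.0666  0.0976] head 1.6802 F [-0.1 -0.1 -4.3] M [ 0.04 -0.12 -0.01] open 0.219 tilt [-0.013 -0.016 -1.   ] q [ 0.23  0.89 -0.37  1.68  0.49  0.68 -0.3 ]
```

play_rows --targets '[{"jaw":1,"dx":0,"dy":0,"dz":0.003,"yaw":0},{"jaw":1,"dx":0,"dy":0,"dz":0.001,"yaw":0},{"jaw":1,"dx":0,"dy":0,"dz":0,"yaw":0},{"jaw":1,"dx":0,"dy":0,"dz":0,"yaw":0},{"jaw":1,"dx":0,"dy":0,"dz":0,"yaw":0}]'

```text
clock: 6.35
tool_pos: [0.6143, -0.0667, 0.094]
eef_rot: [0.668, 0.745, -0.009, 0.0]
contact_force: [-0.2, -0.6, -4.2]
opening: 0.217
```

```bash
python3 - <<'E'
from h import *
import pickle
st()
d=snap('side');save(d,'sd3.png',(160,190,290,290),6)
d=snap('scene');save(d,'sc3.png',(240,130,340,205),8)
w=snap('wrist');pickle.dump(w,open('w3.pkl','wb'));W=cloud(w)
for v in range(0,200,20): print(v,W[v,260].round(4))
E
```

```text
t 6.35 pos [ 0.6143 -0.0667  0.094 ] head 1.6799 F [-0.2 -0.6 -4.2] M [ 0.04 -0.08  0.02] open 0.217 tilt [-0.013 -0.014 -1.   ] q [ 0.23  0.89 -0.37  1.68  0.49  0.68 -0.3 ]
0 [0.6013 0.0548 0.1   ]
20 [0.6022 0.0466 0.0996]
40 [0.6031 0.038  0.1   ]
60 [0.6041 0.0293 0.0998]
80 [0.6051 0.0202 0.1009]
100 [0.6061 0.011  0.0994]
120 [0.6071 0.0015 0.1009]
140 [ 0.6082 -0.0083  0.1008]
160 [ 0.6093 -0.0186  0.1006]
180 [ 0.6105 -0.0294  0.1002]
```

View pics/sc3.png

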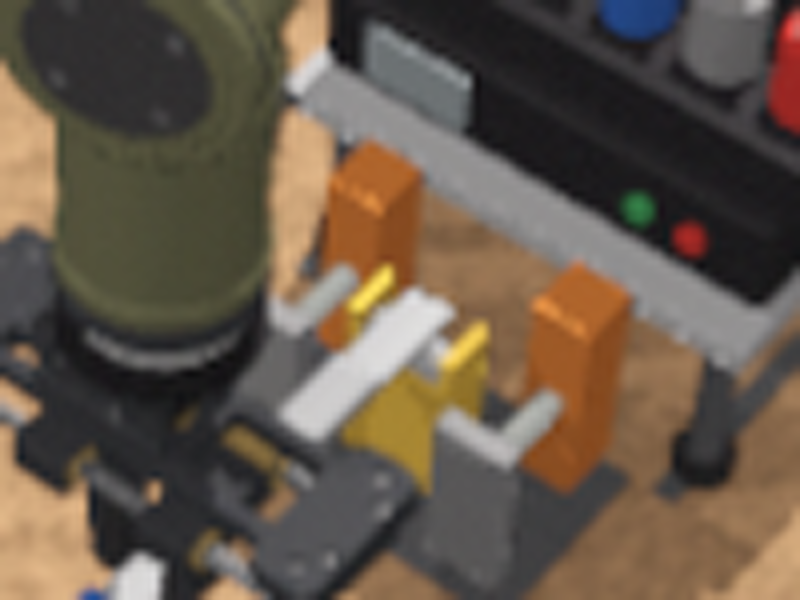

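The bar is level in the lane, with its top at z≈0.100. I'll lower it 2 mm and move the toe forward.

play_rows --targets '[{"jaw":1,"dx":0.008,"dy":0,"dz":0.001,"yaw":0},{"jaw":1,"dx":0.01,"dy":0,"dz":0.001,"yaw":0},{"jaw":1,"dx":0.01,"dy":0,"dz":0,"yaw":0},{"jaw":1,"dx":0.01,"dy":0,"dz":0,"yaw":0},{"jaw":1,"dx":0.004,"dy":0,"dz":0,"yaw":0}]'

```text
clock: 7.0
tool_pos: [0.6092, -0.0205, 0.0913]
eef_rot: [0.667, 0.745, -0.009, -0.0]
contact_force: [-0.2, -0.7, -4.6]
opening: 0.219
```

```bash
cat >> h.py <<'E'
f=np.array([-.1115,.9938]);g=np.array([.9938,.1115]);ful=np.array([.5985,.0955])
def lane(off=0):
    s=r.get_state();d=np.array(s['tool_pos'])[:2]-ful
    print('s_mid %.4f toe_in %.4f lat %.4f'%(d@f,d@f+.175-.052,d@g))
E
python3 - <<'E'
from h import *
import pickle
st();lane()
w=snap('wrist');W=cloud(w)
for v in range(0,200,40): print(v,W[v,260].round(4))
E
```

```text
t 7.00 pos [ 0.6092 -0.0205  0.0913] head 1.6805 F [-0.2 -0.7 -4.6] M [ 0.04 -0.1  -0.02] open 0.219 tilt [-0.012 -0.014 -1.   ] q [ 0.15  0.89 -0.36  1.71  0.49  0.65 -0.38]
s_mid -0.1165 toe_in 0.0065 lat -0.0023
0 [0.5961 0.101  0.0975]
40 [0.598  0.0843 0.0971]
80 [0.5999 0.0665 0.0975]
120 [0.602  0.0477 0.0966]
160 [0.6042 0.0275 0.0975]
```

play_rows --targets '[{"jaw":1,"dx":0.002,"dy":0,"dz":0,"yaw":0},{"jaw":1,"dx":0.002,"dy":0,"dz":0,"yaw":0},{"jaw":1,"dx":0.002,"dy":0,"dz":0,"yaw":0},{"jaw":1,"dx":0.002,"dy":0,"dz":0,"yaw":0},{"jaw":1,"dx":0.0015,"dy":0,"dz":0,"yaw":0}]'

```text
clock: 7.55
tool_pos: [0.6083, -0.0112, 0.0913]
eef_rot: [0.668, 0.745, -0.009, 0.0]
contact_force: [0.1, 0.2, -4.8]
opening: 0.219
```

```bash
python3 - <<'E'
from h import *
st();lane()
E
```

```text
t 7.55 pos [ 0.6083 -0.0112  0.0913] head 1.6798 F [ 0.1  0.2 -4.8] M [ 0.03 -0.12  0.  ] open 0.219 tilt [-0.013 -0.014 -1.   ] q [ 0.13  0.89 -0.36  1.71  0.49  0.65 -0.39]
s_mid -0.1071 toe_in 0.0159 lat -0.0022
```

play_rows --targets '[{"jaw":1,"dx":0.001,"dy":0,"dz":0,"yaw":0},{"jaw":1,"dx":0.001,"dy":0,"dz":0,"yaw":0},{"jaw":1,"dx":0.001,"dy":0,"dz":0,"yaw":0},{"jaw":1,"dx":0.001,"dy":0,"dz":0,"yaw":0},{"jaw":1,"dx":0.001,"dy":0,"dz":0,"yaw":0}]'

```text
clock: 8.05
tool_pos: [0.6078, -0.0065, 0.0912]
eef_rot: [0.668, 0.744, -0.009, 0.0]
contact_force: [0.7, -0.7, -5.2]
opening: 0.215
```

play_rows --targets '[{"jaw":1,"dx":0.001,"dy":0,"dz":0,"yaw":0},{"jaw":1,"dx":0.001,"dy":0,"dz":0,"yaw":0},{"jaw":1,"dx":0.001,"dy":0,"dz":0,"yaw":0},{"jaw":1,"dx":0.001,"dy":0,"dz":0,"yaw":0},{"jaw":1,"dx":0.001,"dy":0,"dz":0,"yaw":0}]'

```text
clock: 8.55
tool_pos: [0.6072, -0.0011, 0.0911]
eef_rot: [0.668, 0.744, -0.009, 0.0]
contact_force: [0.3, -0.2, -4.0]
opening: 0.22
```

```bash
python3 - <<'E'
from h import *
st();lane()
E
```

```text
t 8.55 pos [ 0.6072 -0.0011  0.0911] head 1.6788 F [ 0.3 -0.2 -4. ] M [ 0.02 -0.14 -0.  ] open 0.220 tilt [-0.013 -0.013 -1.   ] q [ 0.11  0.89 -0.35  1.71  0.48  0.64 -0.41]
s_mid -0.0970 toe_in 0.0260 lat -0.0021
```

play_rows --targets '[{"jaw":1,"dx":0.001,"dy":0,"dz":0,"yaw":0},{"jaw":1,"dx":0.001,"dy":0,"dz":0,"yaw":0},{"jaw":1,"dx":0.001,"dy":0,"dz":0,"yaw":0},{"jaw":1,"dx":0.001,"dy":0,"dz":0,"yaw":0},{"jaw":1,"dx":0.001,"dy":0,"dz":0,"yaw":0}]'

```text
clock: 9.05
tool_pos: [0.6067, 0.0043, 0.0912]
eef_rot: [0.668, 0.744, -0.009, 0.001]
contact_force: [0.2, 0.4, -4.2]
opening: 0.219
```

play_rows --targets '[{"jaw":1,"dx":0.001,"dy":0,"dz":0,"yaw":0},{"jaw":1,"dx":0.001,"dy":0,"dz":0,"yaw":0},{"jaw":1,"dx":0.001,"dy":0,"dz":0,"yaw":0},{"jaw":1,"dx":0.001,"dy":0,"dz":0,"yaw":0},{"jaw":1,"dx":0.001,"dy":0,"dz":0,"yaw":0}]'

```text
clock: 9.55
tool_pos: [0.6064, 0.0055, 0.0911]
eef_rot: [0.669, 0.743, -0.011, 0.002]
contact_force: [-0.2, -3.3, -3.4]
opening: 0.221
```

```bash
python3 - <<'E'
from h import *
st();lane()
E
```

```text
t 9.55 pos [0.6064 0.0055 0.0911] head 1.6762 F [-0.2 -3.3 -3.4] M [-0.76 -0.2  -0.01] open 0.221 tilt [-0.019 -0.014 -1.   ] q [ 0.1   0.88 -0.35  1.72  0.49  0.64 -0.43]
s_mid -0.0904 toe_in 0.0326 lat -0.0022
```

play_rows --targets '[{"jaw":1,"dx":0.001,"dy":0,"dz":0,"yaw":0},{"jaw":1,"dx":0.001,"dy":0,"dz":0,"yaw":0},{"jaw":1,"dx":0.001,"dy":0,"dz":0,"yaw":0},{"jaw":1,"dx":0.001,"dy":0,"dz":0,"yaw":0},{"jaw":1,"dx":0.001,"dy":0,"dz":0,"yaw":0}]'

```text
clock: 10.05
tool_pos: [0.6061, 0.0055, 0.0911]
eef_rot: [0.67, 0.742, -0.014, 0.005]
contact_force: [1.6, -5.0, -3.6]
opening: 0.217
```

```bash
python3 - <<'E'
from h import *
st();lane()
w=snap('wrist');W=cloud(w);save(w,'w4.png',None,1.5)
for v in range(0,200,40): print(v,W[v,260].round(4))
d=snap('scene');save(d,'sc4.png',(240,110,360,200),6.6)
E
```

```text
t 10.05 pos [0.6061 0.0055 0.0911] head 1.6730 F [ 1.6 -5.  -3.6] M [-1.04 -0.26  0.1 ] open 0.217 tilt [-0.026 -0.015 -1.   ] q [ 0.09  0.88 -0.34  1.72  0.49  0.64 -0.43]
s_mid -0.0903 toe_in 0.0327 lat -0.0025
0 [0.594  0.1262 0.0984]
40 [0.5957 0.1098 0.0981]
80 [0.5975 0.0925 0.0978]
120 [0.5994 0.0739 0.0978]
160 [0.6014 0.054  0.0985]
```

View pics/sc4.png

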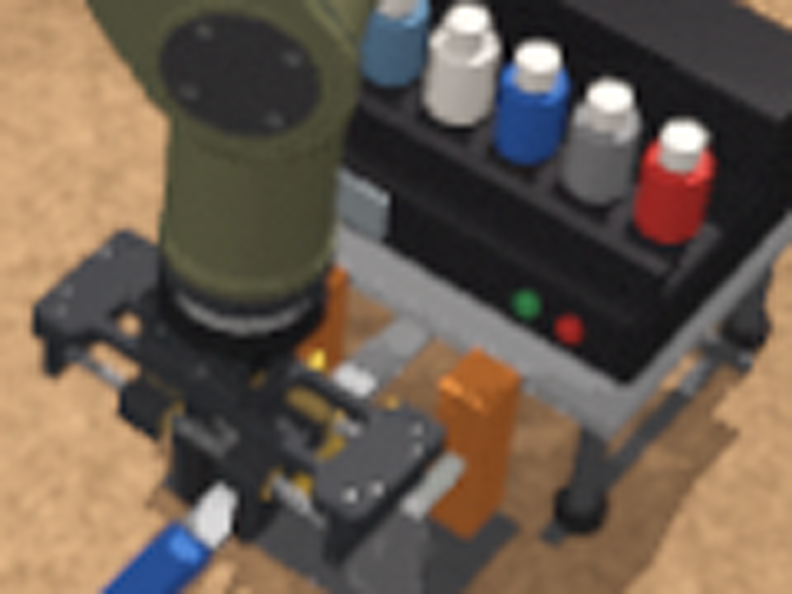

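The toe is home: the push stalled at about 5 N with the bar level. Next I'll lower the grip so the toe rests up against the plate, then regrip further back on the sleeve for leverage.

play_rows --targets '[{"jaw":1,"dx":-0.001,"dy":0,"dz":0,"yaw":0},{"jaw":1,"dx":0,"dy":0,"dz":0.002,"yaw":0},{"jaw":1,"dx":0,"dy":0,"dz":0.002,"yaw":0},{"jaw":1,"dx":0,"dy":0,"dz":0.002,"yaw":0},{"jaw":1,"dx":0,"dy":0,"dz":0.002,"yaw":0}]' --squeeze 20

```text
clock: 10.65
tool_pos: [0.6064, 0.0056, 0.0833]
eef_rot: [0.67, 0.742, -0.013, 0.004]
contact_force: [0.2, -2.6, -2.3]
opening: 0.222
```

```bash
python3 - <<'E'
from h import *
st();lane()
w=snap('wrist');W=cloud(w)
for v in range(0,200,40): print(v,W[v,260].round(4))
E
```

```text
t 10.65 pos [0.6064 0.0056 0.0833] head 1.6734 F [ 0.2 -2.6 -2.3] M [-0.54 -0.09  0.07] open 0.222 tilt [-0.024 -0.013 -1.   ] q [ 0.09  0.89 -0.33  1.72  0.49  0.63 -0.44]
s_mid -0.0902 toe_in 0.0328 lat -0.0022
0 [0.5947 0.1228 0.1015]
40 [0.5962 0.1079 0.1006]
80 [0.5978 0.092  0.097 ]
120 [0.5997 0.0744 0.0963]
160 [0.6017 0.0546 0.0933]
```

play_rows --targets '[{"jaw":1,"dx":0,"dy":0,"dz":0.0015,"yaw":0},{"jaw":1,"dx":0,"dy":0,"dz":0.0015,"yaw":0},{"jaw":1,"dx":0,"dy":0,"dz":0.001,"yaw":0},{"jaw":1,"dx":0,"dy":0,"dz":0,"yaw":0},{"jaw":1,"dx":0,"dy":0,"dz":0,"yaw":0}]'

```text
clock: 11.2
tool_pos: [0.6063, 0.0057, 0.0827]
eef_rot: [0.67, 0.742, -0.013, 0.005]
contact_force: [-0.0, -3.7, -2.1]
opening: 0.227
```

```bash
python3 - <<'E'
from h import *
st();lane()
w=snap('wrist');W=cloud(w)
for v in range(0,200,40): print(v,W[v,260].round(4))
E
```

```text
t 11.20 pos [0.6063 0.0057 0.0827] head 1.6736 F [-0.  -3.7 -2.1] M [-0.61 -0.15  0.07] open 0.227 tilt [-0.026 -0.013 -1.   ] q [ 0.09  0.89 -0.33  1.72  0.5   0.62 -0.44]
s_mid -0.0901 toe_in 0.0329 lat -0.0022
0 [0.5946 0.1233 0.0996]
40 [0.5961 0.1083 0.0983]
80 [0.5978 0.0921 0.0973]
120 [0.5996 0.0745 0.0961]
160 [0.6016 0.055  0.0941]
```

play_rows --targets '[{"jaw":0.72,"dx":0,"dy":0,"dz":0,"yaw":0},{"jaw":0.65,"dx":0,"dy":0,"dz":0,"yaw":0},{"jaw":0.5,"dx":0,"dy":0,"dz":0,"yaw":0},{"jaw":0.5,"dx":0,"dy":0,"dz":0,"yaw":0},{"jaw":0.5,"dx":0,"dy":0,"dz":0,"yaw":0}]'

```text
clock: 11.75
tool_pos: [0.6078, 0.0116, 0.0829]
eef_rot: [0.669, 0.744, -0.009, 0.004]
contact_force: [-1.3, -0.5, 0.1]
opening: 0.499
```

```bash
python3 - <<'E'
from h import *
st();lane()
w=snap('wrist');W=cloud(w);save(w,'w5.png',None,1.5)
for v in range(0,200,40): print(v,W[v,260].round(4))
d=snap('scene');save(d,'sc5.png',(200,110,360,230),5)
E
```

```text
t 11.75 pos [0.6078 0.0116 0.0829] head 1.6770 F [-1.3 -0.5  0.1] M [ 0.   -0.08 -0.03] open 0.499 tilt [-0.018 -0.009 -1.   ] q [ 0.08  0.9  -0.34  1.72  0.49  0.62 -0.44]
s_mid -0.0845 toe_in 0.0385 lat -0.0001
0 [0.5956 0.129  0.1007]
40 [0.5972 0.1141 0.099 ]
80 [0.5989 0.0978 0.0978]
120 [0.6008 0.0802 0.0965]
160 [0.6029 0.0606 0.0938]
```

View pics/sc5.png

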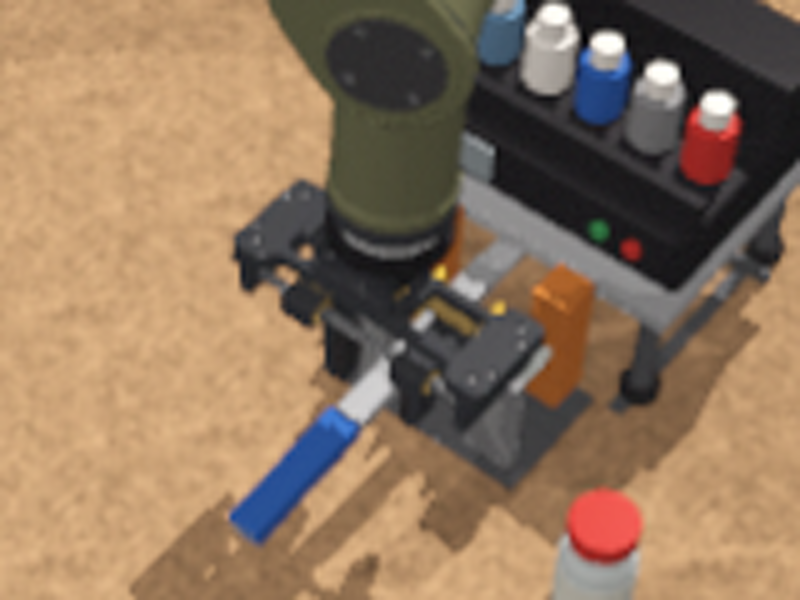

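View pics/w5.png

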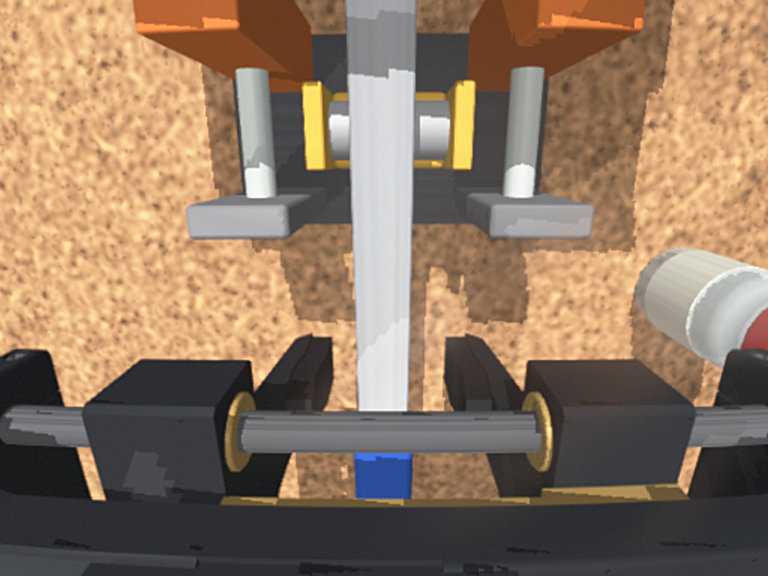

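The bar rests by itself with the toe under the plate. Next, back to the sleeve.

play_rows --targets '[{"jaw":0.5,"dx":-0.025,"dy":0,"dz":0.004,"yaw":0},{"jaw":0.5,"dx":-0.025,"dy":0,"dz":0.004,"yaw":0},{"jaw":0.5,"dx":-0.02,"dy":0,"dz":0.004,"yaw":0},{"jaw":0.5,"dx":-0.012,"dy":0,"dz":0.003,"yaw":0},{"jaw":0.5,"dx":0,"dy":0,"dz":0,"yaw":0}]'

```text
clock: 12.35
tool_pos: [0.6173, -0.0712, 0.069]
eef_rot: [0.668, 0.744, -0.008, 0.004]
contact_force: [-0.8, 0.1, -1.0]
opening: 0.498
```

```bash
python3 - <<'E'
from h import *
st();lane()
w=snap('wrist');W=cloud(w);save(w,'w6.png',None,1.5)
for v in range(0,240,40): print(v,W[v,260].round(4))
E
```

```text
t 12.35 pos [ 0.6173 -0.0712  0.069 ] head 1.6797 F [-0.8  0.1 -1. ] M [-0.04 -0.08  0.01] open 0.498 tilt [-0.017 -0.007 -1.   ] q [ 0.22  0.93 -0.35  1.69  0.52  0.63 -0.32]
s_mid -0.1677 toe_in -0.0447 lat 0.0001
0 [0.6049 0.0443 0.0928]
40 [0.6065 0.0299 0.0921]
80 [0.6082 0.0145 0.0908]
120 [ 0.61   -0.0023  0.0876]
160 [ 0.612  -0.0202  0.0899]
200 [ 0.6142 -0.0396  0.0904]
```

View pics/w6.png

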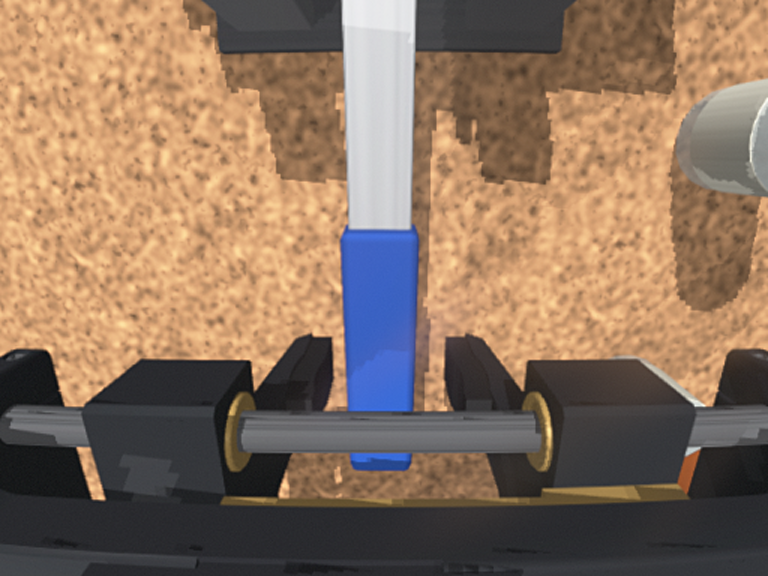

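The wrist view shows the sleeve between the fingers, about 2.5 mm to the left of centre. I'll centre it and close.

play_rows --targets '[{"jaw":0.5,"dx":0,"dy":-0.0025,"dz":0.001,"yaw":0},{"jaw":0.6,"dx":0,"dy":0,"dz":0,"yaw":0},{"jaw":1,"dx":0,"dy":0,"dz":0,"yaw":0},{"jaw":1,"dx":0,"dy":0,"dz":0,"yaw":0},{"jaw":1,"dx":0,"dy":0,"dz":0,"yaw":0}]' --squeeze 40

```text
clock: 12.9
tool_pos: [0.6147, -0.065, 0.0689]
eef_rot: [0.665, 0.747, -0.007, 0.003]
contact_force: [0.7, -1.9, -1.0]
opening: 0.28
```

play_rows --targets '[{"jaw":1,"dx":0,"dy":0,"dz":0,"yaw":0},{"jaw":1,"dx":0,"dy":0,"dz":0,"yaw":0},{"jaw":1,"dx":0,"dy":0,"dz":0.001,"yaw":0},{"jaw":1,"dx":0,"dy":0,"dz":0.001,"yaw":0},{"jaw":1,"dx":0,"dy":0,"dz":0.001,"yaw":0}]'

```text
clock: 13.4
tool_pos: [0.6149, -0.0649, 0.0678]
eef_rot: [0.665, 0.747, -0.007, 0.004]
contact_force: [-3.6, -0.3, 9.0]
opening: 0.283
```

```bash
python3 - <<'E'
from h import *
import pickle
st();lane()
for n in ['scene','side']:
    d=snap(n);pickle.dump(d,open(n+'_pre.pkl','wb'))
w=snap('wrist');W=cloud(w)
for v in range(0,200,40): print(v,W[v,256].round(4))
E
```

```text
t 13.40 pos [ 0.6149 -0.0649  0.0678] head 1.6864 F [-3.6 -0.3  9. ] M [-0.12  0.53 -0.05] open 0.283 tilt [-0.015 -0.006 -1.   ] q [ 0.21  0.93 -0.35  1.7   0.52  0.62 -0.32]
s_mid -0.1612 toe_in -0.0382 lat -0.0015
0 [0.6003 0.0499 0.0931]
40 [0.6019 0.0357 0.0918]
80 [0.6035 0.0205 0.0889]
120 [0.6054 0.0038 0.0891]
160 [ 0.6075 -0.015   0.0849]
```

play_rows --targets '[{"jaw":1,"dx":0,"dy":0,"dz":0.002,"yaw":0},{"jaw":1,"dx":0,"dy":0,"dz":0.002,"yaw":0},{"jaw":1,"dx":0,"dy":0,"dz":0.002,"yaw":0},{"jaw":1,"dx":0,"dy":0,"dz":0.002,"yaw":0},{"jaw":1,"dx":0,"dy":0,"dz":0.002,"yaw":0}]' --squeeze 50

```text
clock: 14.05
tool_pos: [0.6151, -0.0649, 0.0674]
eef_rot: [0.665, 0.747, -0.007, 0.006]
contact_force: [-4.7, -1.3, 15.1]
opening: 0.278
```

```bash
python3 - <<'E'
from h import *
st();lane()
E
```

```text
t 14.05 pos [ 0.6151 -0.0649  0.0674] head 1.6861 F [-4.7 -1.3 15.1] M [-0.    0.98 -0.  ] open 0.278 tilt [-0.018 -0.003 -1.   ] q [ 0.21  0.93 -0.34  1.7   0.53  0.61 -0.33]
s_mid -0.1612 toe_in -0.0382 lat -0.0013
```

play_rows --targets '[{"jaw":1,"dx":0,"dy":0,"dz":0.003,"yaw":0},{"jaw":1,"dx":0,"dy":0,"dz":0.003,"yaw":0},{"jaw":1,"dx":0,"dy":0,"dz":0.003,"yaw":0},{"jaw":1,"dx":0,"dy":0,"dz":0.003,"yaw":0},{"jaw":1,"dx":0,"dy":0,"dz":0.003,"yaw":0}]'

```text
clock: 14.55
tool_pos: [0.6168, -0.0646, 0.0658]
eef_rot: [0.664, 0.747, -0.006, 0.01]
contact_force: [-6.7, -1.1, 21.2]
opening: 0.283
```

```bash
python3 - <<'E'
from h import *
st();lane()
E
```

```text
t 14.55 pos [ 0.6168 -0.0646  0.0658] head 1.6884 F [-6.7 -1.1 21.2] M [0.13 1.33 0.17] open 0.283 tilt [-0.023  0.004 -1.   ] q [ 0.2   0.93 -0.34  1.7   0.53  0.6  -0.34]
s_mid -0.1612 toe_in -0.0382 lat 0.0003
```

```bash
python3 - <<'E'
from h import *
print(R.from_quat(r.get_state()['eef_rot']).as_matrix().round(3))
w=snap('wrist');W=cloud(w);save(w,'w7.png',None,1.5)
for v in range(0,200,40): print(v,W[v,256].round(4))
d=snap('scene');save(d,'sc7.png',(240,90,380,195),5.7)
E
```

```text
[[-0.117  0.993  0.006]
 [ 0.993  0.117 -0.022]
 [-0.023  0.004 -1.   ]]
0 [0.6017 0.0499 0.0912]
40 [0.6033 0.0358 0.0901]
80 [0.6051 0.0208 0.088 ]
120 [0.607  0.0042 0.0873]
160 [ 0.6091 -0.0142  0.0846]
```

View pics/w7.png

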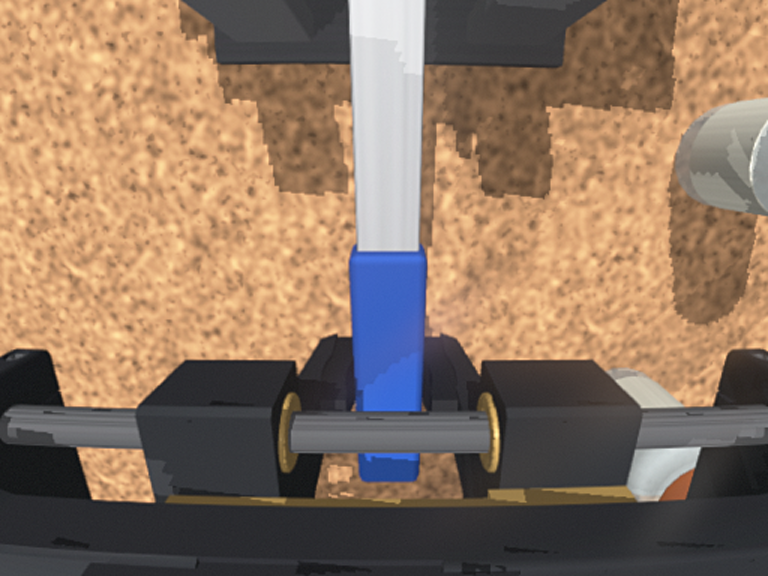

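View pics/sc7.png

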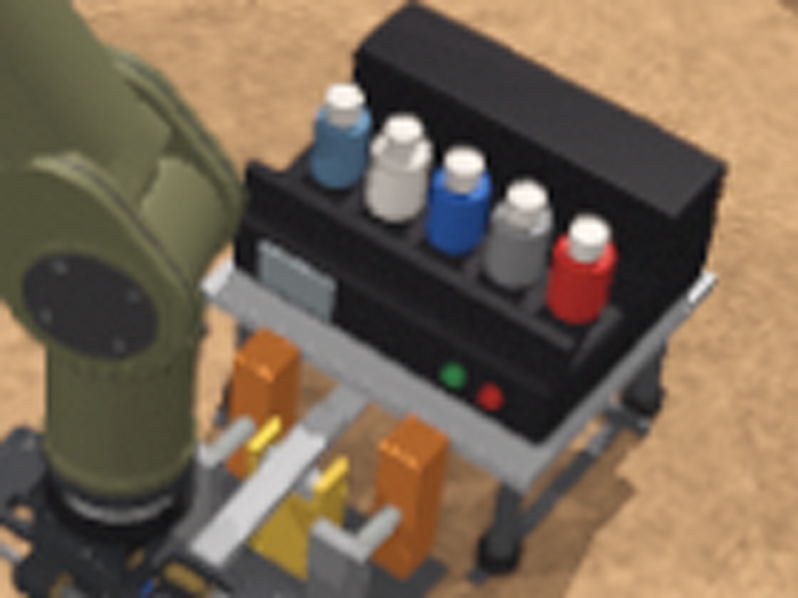

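play_rows --targets '[{"jaw":1,"dx":0,"dy":-0.0005,"dz":0.0035,"yaw":0},{"jaw":1,"dx":0,"dy":-0.0005,"dz":0.004,"yaw":0},{"jaw":1,"dx":0,"dy":-0.0005,"dz":0.004,"yaw":0},{"jaw":1,"dx":0,"dy":-0.0005,"dz":0.004,"yaw":0},{"jaw":1,"dx":0,"dy":-0.0005,"dz":0.004,"yaw":0}]' --squeeze 60

```text
clock: 15.15
tool_pos: [0.619, -0.0643, 0.0624]
eef_rot: [0.663, 0.749, -0.003, 0.016]
contact_force: [-5.1, -1.5, 22.6]
opening: 0.276
```

```bash
python3 - <<'E'
from h import *
st();lane()
w=snap('wrist');W=cloud(w)
for v in range(0,200,40): print(v,W[v,256].round(4))
E
```

```text
t 15.15 pos [ 0.619  -0.0643  0.0624] head 1.6918 F [-5.1 -1.5 22.6] M [0.19 1.26 0.31] open 0.276 tilt [-0.028  0.017 -0.999] q [ 0.2   0.93 -0.32  1.71  0.54  0.57 -0.35]
s_mid -0.1611 toe_in -0.0381 lat 0.0025
0 [0.6032 0.0492 0.0904]
40 [0.6049 0.0358 0.0883]
80 [0.6066 0.021  0.0859]
120 [0.6086 0.0047 0.0847]
160 [ 0.6108 -0.0136  0.0819]
```

play_rows --targets '[{"jaw":1,"dx":0,"dy":-0.0015,"dz":0.0045,"yaw":0},{"jaw":1,"dx":0,"dy":-0.0015,"dz":0.005,"yaw":0},{"jaw":1,"dx":0,"dy":-0.0015,"dz":0.005,"yaw":0},{"jaw":1,"dx":0,"dy":-0.0015,"dz":0.005,"yaw":0},{"jaw":1,"dx":0,"dy":-0.0015,"dz":0.005,"yaw":0}]'

```text
clock: 15.7
tool_pos: [0.6209, -0.0636, 0.0559]
eef_rot: [0.661, 0.75, 0.004, 0.026]
contact_force: [-5.8, -1.5, 27.3]
opening: 0.278
```

```bash
python3 - <<'E'
from h import *
st();lane()
w=snap('wrist');W=cloud(w)
for v in range(0,200,40): print(v,W[v,256].round(4))
d=snap('scene');save(d,'sc8.png',(240,90,380,195),5.7)
E
```

```text
t 15.70 pos [ 0.6209 -0.0636  0.0559] head 1.6960 F [-5.8 -1.5 27.3] M [0.23 1.19 0.28] open 0.278 tilt [-0.034  0.04  -0.999] q [ 0.18  0.93 -0.3   1.73  0.57  0.52 -0.37]
s_mid -0.1606 toe_in -0.0376 lat 0.0045
0 [0.604  0.0483 0.0885]
40 [0.6056 0.0353 0.0869]
80 [0.6075 0.0213 0.0841]
120 [0.6095 0.0057 0.0821]
160 [ 0.6118 -0.0121  0.0789]
```

View pics/sc8.png

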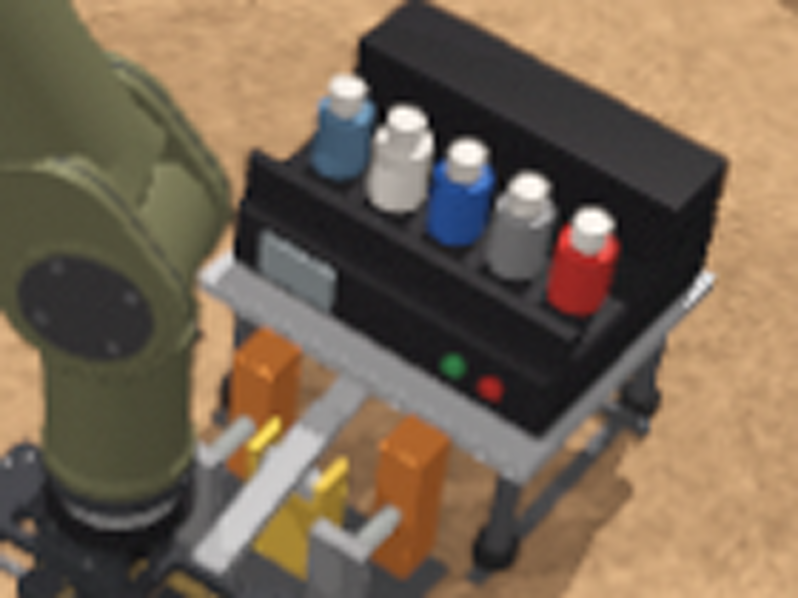

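play_rows --targets '[{"jaw":1,"dx":0,"dy":-0.0025,"dz":0.005,"yaw":0},{"jaw":1,"dx":0,"dy":-0.0025,"dz":0.005,"yaw":0},{"jaw":1,"dx":0,"dy":-0.0025,"dz":0.005,"yaw":0},{"jaw":1,"dx":0,"dy":-0.0025,"dz":0.005,"yaw":0},{"jaw":1,"dx":0,"dy":-0.0025,"dz":0.004,"yaw":0}]'

```text
clock: 16.3
tool_pos: [0.6224, -0.0629, 0.0512]
eef_rot: [0.659, 0.751, 0.014, 0.038]
contact_force: [-4.5, -1.4, 25.6]
opening: 0.278
```

```bash
python3 - <<'E'
from h import *
st();lane()
w=snap('wrist');W=cloud(w)
for v in range(0,200,40): print(v,W[v,256].round(4))
d=snap('scene');save(d,'sc9.png',(240,90,380,195),5.7)
W=cloud(d)
E
```

```text
t 16.30 pos [ 0.6224 -0.0629  0.0512] head 1.6996 F [-4.5 -1.4 25.6] M [0.09 1.01 0.17] open 0.278 tilt [-0.038  0.072 -0.997] q [ 0.17  0.93 -0.27  1.76  0.59  0.46 -0.39]
s_mid -0.1601 toe_in -0.0371 lat 0.0061
0 [0.6039 0.0477 0.087 ]
40 [0.6056 0.0352 0.0855]
80 [0.6075 0.0217 0.0824]
120 [0.6097 0.0064 0.0791]
160 [ 0.6121 -0.0111  0.0758]
```

View pics/sc9.png

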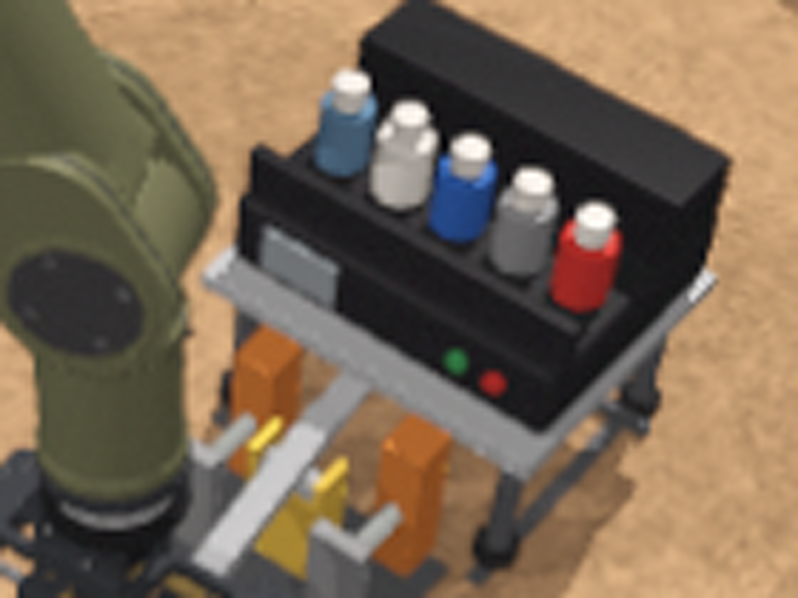

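play_rows --targets '[{"jaw":1,"dx":0,"dy":0,"dz":0.0055,"yaw":0},{"jaw":1,"dx":0,"dy":0,"dz":0.006,"yaw":0},{"jaw":1,"dx":0,"dy":0,"dz":0.006,"yaw":0},{"jaw":1,"dx":0,"dy":0,"dz":0.0035,"yaw":0},{"jaw":1,"dx":0,"dy":0,"dz":0.0035,"yaw":0}]'

```text
clock: 16.9
tool_pos: [0.6284, -0.0607, 0.0425]
eef_rot: [0.655, 0.754, 0.018, 0.044]
contact_force: [-7.4, -1.0, 23.6]
opening: 0.283
```

```bash
python3 - <<'E'
from h import *
st();lane()
w=snap('wrist');W=cloud(w)
for v in range(0,200,40): print(v,W[v,256].round(4))
d=snap('scene');save(d,'sc10.png',(240,90,380,195),5.7)
E
```

```text
t 16.90 pos [ 0.6284 -0.0607  0.0425] head 1.7093 F [-7.4 -1.  23.6] M [0.05 1.45 0.42] open 0.283 tilt [-0.044  0.085 -0.995] q [ 0.15  0.95 -0.26  1.76  0.61  0.43 -0.4 ]
s_mid -0.1585 toe_in -0.0355 lat 0.0123
0 [0.608  0.0477 0.0845]
40 [0.6098 0.0362 0.0824]
80 [0.6119 0.0236 0.0777]
120 [0.6142 0.0089 0.0746]
160 [ 0.6169 -0.0081  0.0705]
```

View pics/sc10.png

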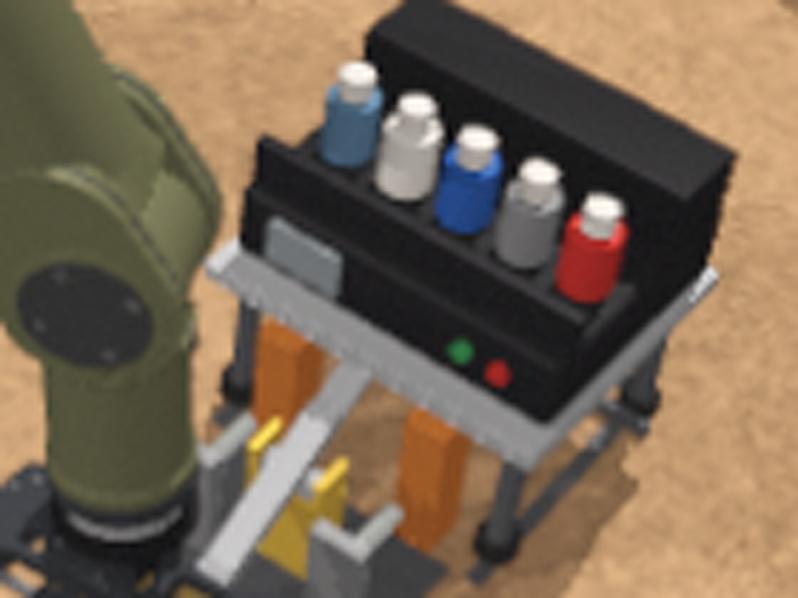

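Both orange posts are now under the plate. I'll hold briefly, then start easing down.

play_rows --targets '[{"jaw":1,"dx":0,"dy":-0.001,"dz":0.004,"yaw":0},{"jaw":1,"dx":0,"dy":-0.001,"dz":0.004,"yaw":0},{"jaw":1,"dx":0,"dy":-0.001,"dz":0.0035,"yaw":0},{"jaw":1,"dx":0,"dy":-0.001,"dz":0.003,"yaw":0},{"jaw":1,"dx":0,"dy":-0.001,"dz":0.0025,"yaw":0}]'

```text
clock: 17.5
tool_pos: [0.6297, -0.0601, 0.0402]
eef_rot: [0.652, 0.757, 0.021, 0.051]
contact_force: [-4.6, -1.4, 20.5]
opening: 0.283
```

```bash
python3 - <<'E'
from h import *
st();lane()
w=snap('wrist');W=cloud(w)
for v in range(0,200,40): print(v,W[v,256].round(4))
d=snap('scene');save(d,'sc11.png',(240,90,380,195),5.7)
s=snap('side');save(s,'sd11.png',(100,170,280,340),3.5)
import pickle;pickle.dump((d,s),open('lift.pkl','wb'))
E
```

```text
t 17.50 pos [ 0.6297 -0.0601  0.0402] head 1.7171 F [-4.6 -1.4 20.5] M [0.11 1.1  0.21] open 0.283 tilt [-0.049  0.099 -0.994] q [ 0.14  0.95 -0.24  1.77  0.62  0.4  -0.41]
s_mid -0.1582 toe_in -0.0352 lat 0.0136
0 [0.6077 0.0474 0.0843]
40 [0.6096 0.0363 0.0815]
80 [0.6118 0.024  0.0771]
120 [0.6141 0.0097 0.0758]
160 [ 0.6173 -0.0074  0.0683]
```

View pics/sc11.png

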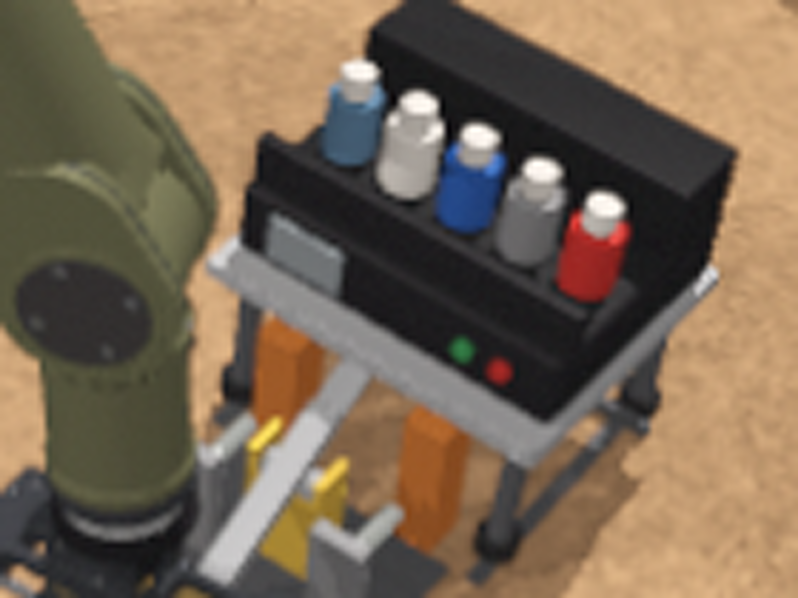

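View pics/sd11.png

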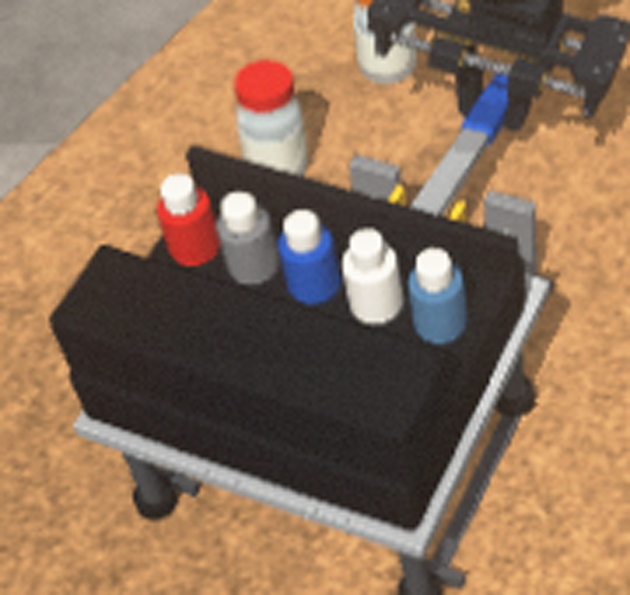

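play_rows --targets '[{"jaw":1,"dx":0,"dy":0,"dz":0.002,"yaw":0},{"jaw":1,"dx":0,"dy":0,"dz":0.002,"yaw":0},{"jaw":1,"dx":0,"dy":0,"dz":0.0015,"yaw":0},{"jaw":1,"dx":0,"dy":0,"dz":0.001,"yaw":0},{"jaw":1,"dx":0,"dy":0,"dz":0.001,"yaw":0}]'

```text
clock: 18.15
tool_pos: [0.6298, -0.0607, 0.0421]
eef_rot: [0.65, 0.758, 0.02, 0.054]
contact_force: [-3.0, -0.6, 9.0]
opening: 0.279
```

```bash
python3 - <<'E'
from h import *
st();lane()
E
```

```text
t 18.15 pos [ 0.6298 -0.0607  0.0421] head 1.7202 F [-3.  -0.6  9. ] M [0.05 0.67 0.16] open 0.279 tilt [-0.055  0.101 -0.993] q [ 0.14  0.94 -0.23  1.78  0.62  0.39 -0.42]
s_mid -0.1587 toe_in -0.0357 lat 0.0136
```

Force is down to 9 N and the chock is taking load. Continuing gently.

play_rows --targets '[{"jaw":1,"dx":0,"dy":0,"dz":0.0005,"yaw":0},{"jaw":1,"dx":0,"dy":0,"dz":0,"yaw":0},{"jaw":1,"dx":0,"dy":0,"dz":-0.0005,"yaw":0},{"jaw":1,"dx":0,"dy":0,"dz":-0.001,"yaw":0},{"jaw":1,"dx":0,"dy":0,"dz":-0.001,"yaw":0}]'

```text
clock: 18.65
tool_pos: [0.6298, -0.0634, 0.0469]
eef_rot: [0.65, 0.758, 0.019, 0.056]
contact_force: [-0.6, -1.4, -2.2]
opening: 0.279
```

```bash
python3 - <<'E'
from h import *
st();lane()
w=snap('wrist');W=cloud(w)
for v in range(0,200,40): print(v,W[v,256].round(4))
d=snap('scene');save(d,'sc12.png',(240,90,380,195),5.7)
E
```

```text
t 18.65 pos [ 0.6298 -0.0634  0.0469] head 1.7210 F [-0.6 -1.4 -2.2] M [-0.33  0.01  0.09] open 0.279 tilt [-0.06   0.101 -0.993] q [ 0.14  0.93 -0.23  1.78  0.62  0.4  -0.41]
s_mid -0.1614 toe_in -0.0384 lat 0.0134
0 [0.6074 0.0456 0.0857]
40 [0.6094 0.034  0.0833]
80 [0.6116 0.021  0.0814]
120 [0.6143 0.0063 0.0768]
160 [ 0.6173 -0.0109  0.0729]
```

View pics/sc12.png

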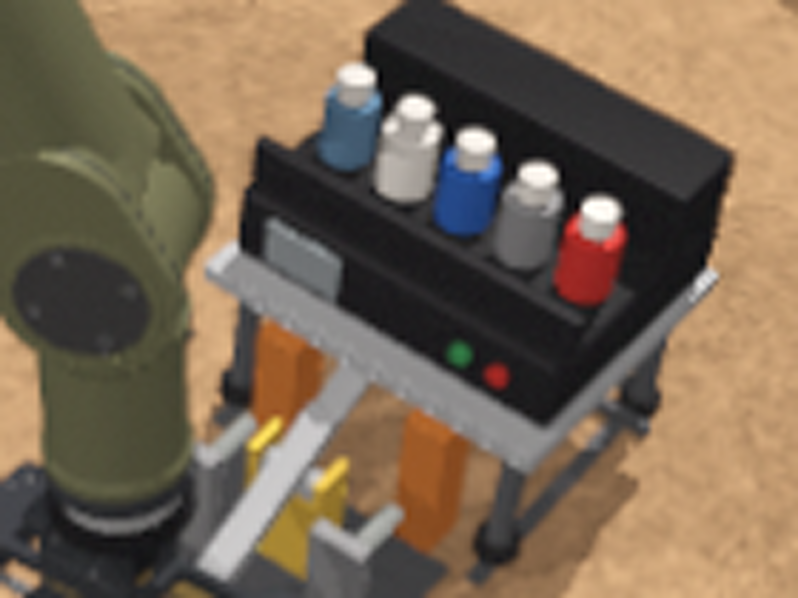

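The unit sits on the chock and the bar has gone light. I'll raise the handle to free the toe, then draw the bar back. First I'll make the planner account for the tool tilt.

```bash
cat >> h.py <<'E'
def wrow(*ds):
    X=R.from_quat(r.get_state()['eef_rot']).as_matrix()
    for d in ds: print(np.round(d,4),'->',(X.T@np.array(d,float)).round(4))
E
python3 - <<'E'
from h import *
wrow([-.0005,-.001,.004],np.r_[-f*.02,0],[0,0,-.02])
E
```

```text
[-0.0005 -0.001   0.004 ] -> [-0.0012 -0.0002 -0.004 ]
[ 0.0022 -0.0199  0.    ] -> [-0.02   -0.0009  0.0011]
[ 0.    0.   -0.02] -> [ 0.0012 -0.002   0.0199]
```

play_rows --targets '[{"jaw":1,"dx":-0.001,"dy":-0.0005,"dz":-0.003,"yaw":0},{"jaw":1,"dx":-0.001,"dy":-0.0005,"dz":-0.003,"yaw":0},{"jaw":1,"dx":-0.001,"dy":-0.0005,"dz":-0.003,"yaw":0},{"jaw":1,"dx":-0.004,"dy":0,"dz":0,"yaw":0},{"jaw":1,"dx":-0.006,"dy":0,"dz":0,"yaw":0}]'

```text
clock: 19.25
tool_pos: [0.6272, -0.0737, 0.0548]
eef_rot: [0.649, 0.759, 0.019, 0.053]
contact_force: [0.1, 0.3, -4.5]
opening: 0.275
```

```bash
python3 - <<'E'
from h import *
st();lane()
w=snap('wrist');W=cloud(w)
for v in range(0,200,40): print(v,W[v,256].round(4))
E
```

```text
t 19.25 pos [ 0.6272 -0.0737  0.0548] head 1.7243 F [ 0.1  0.3 -4.5] M [-0.39  0.06  0.01] open 0.275 tilt [-0.056  0.097 -0.994] q [ 0.17  0.92 -0.26  1.78  0.62  0.42 -0.38]
s_mid -0.1714 toe_in -0.0484 lat 0.0096
0 [0.6047 0.0356 0.0923]
40 [0.6069 0.0241 0.0884]
80 [0.6092 0.0108 0.0859]
120 [ 0.6117 -0.0042  0.0837]
160 [ 0.6148 -0.0216  0.0794]
```

The gripper now holds the full weight (4.5 N) with no other contact, so the toe is free. Drawing the bar straight back.

play_rows --targets '[{"jaw":1,"dx":-0.01,"dy":-0.0005,"dz":0.002,"yaw":0},{"jaw":1,"dx":-0.015,"dy":-0.0006,"dz":0.001,"yaw":0},{"jaw":1,"dx":-0.015,"dy":-0.0006,"dz":0.001,"yaw":0},{"jaw":1,"dx":-0.015,"dy":-0.0006,"dz":0.001,"yaw":0},{"jaw":1,"dx":-0.01,"dy":-0.0005,"dz":0.0005,"yaw":0}]'

```text
clock: 19.8
tool_pos: [0.6355, -0.1474, 0.0524]
eef_rot: [0.65, 0.758, 0.018, 0.054]
contact_force: [0.3, -0.1, -3.8]
opening: 0.275
```

```bash
python3 - <<'E'
from h import *
st();lane()
w=snap('wrist');W=cloud(w);save(w,'w13.png',None,1.5)
for v in range(0,200,40): print(v,W[v,256].round(4))
d=snap('scene');save(d,'sc13.png',(200,90,380,225),4.4)
E
```

```text
t 19.80 pos [ 0.6355 -0.1474  0.0524] head 1.7212 F [ 0.3 -0.1 -3.8] M [-0.32  0.02 -0.01] open 0.275 tilt [-0.059  0.097 -0.994] q [ 0.31  0.95 -0.3   1.71  0.63  0.47 -0.26]
s_mid -0.2455 toe_in -0.1225 lat 0.0097
0 [ 0.6134 -0.0374  0.0881]
40 [ 0.6154 -0.0495  0.0868]
80 [ 0.6178 -0.0627  0.0828]
120 [ 0.6203 -0.0778  0.0805]
160 [ 0.6233 -0.0952  0.0767]
```

View pics/sc13.png

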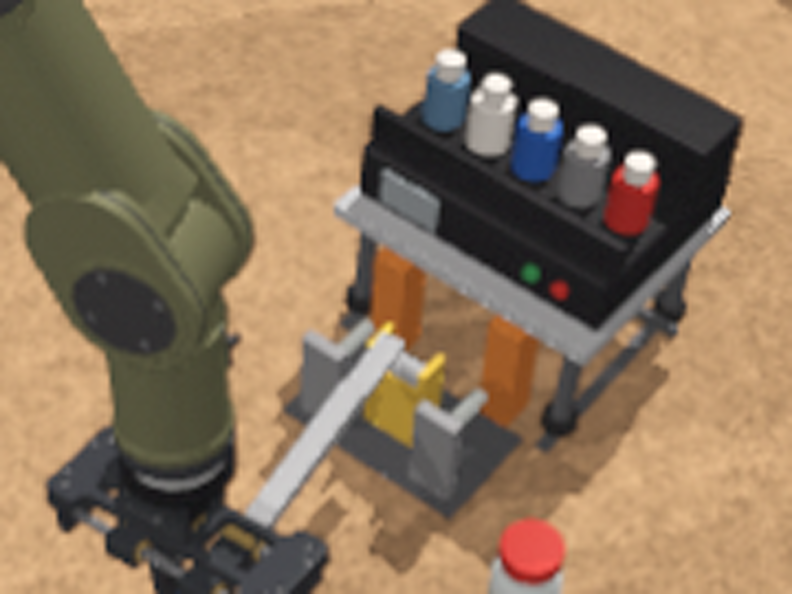

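play_rows --targets '[{"jaw":1,"dx":-0.02,"dy":-0.001,"dz":-0.004,"yaw":0},{"jaw":1,"dx":-0.03,"dy":-0.002,"dz":0.002,"yaw":0},{"jaw":1,"dx":-0.035,"dy":-0.003,"dz":0.002,"yaw":0},{"jaw":1,"dx":-0.03,"dy":-0.003,"dz":0.002,"yaw":0},{"jaw":1,"dx":-0.015,"dy":-0.002,"dz":0.001,"yaw":0}]'

```text
clock: 20.4
tool_pos: [0.6465, -0.273, 0.0556]
eef_rot: [0.646, 0.761, 0.021, 0.052]
contact_force: [-0.5, -0.1, -4.6]
opening: 0.278
```

```bash
python3 - <<'E'
from h import *
st();lane()
w=snap('wrist');W=cloud(w)
for v in range(0,200,40): print(v,W[v,256].round(4))
d=snap('side');save(d,'sd14.png',(100,80,400,340),2.6)
wrow([0,0,-.02])
E
```

```text
t 20.40 pos [ 0.6465 -0.273   0.0556] head 1.7307 F [-0.5 -0.1 -4.6] M [-0.33  0.09 -0.03] open 0.278 tilt [-0.052  0.099 -0.994] q [ 0.54  1.   -0.4   1.54  0.61  0.61 -0.01]
s_mid -0.3716 toe_in -0.2486 lat 0.0066
0 [ 0.6233 -0.1638  0.0931]
40 [ 0.6255 -0.1754  0.0896]
80 [ 0.6278 -0.1888  0.088 ]
120 [ 0.6306 -0.2037  0.0847]
160 [ 0.6339 -0.2213  0.0794]
[ 0.    0.   -0.02] -> [ 0.001  -0.002   0.0199]
```

View pics/sd14.png

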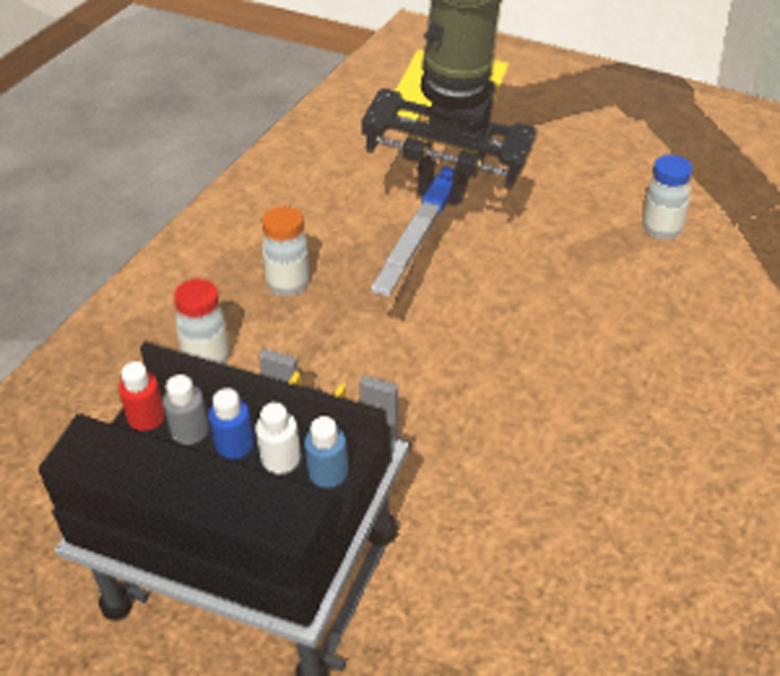

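play_rows --targets '[{"jaw":1,"dx":0.001,"dy":-0.0015,"dz":0.015,"yaw":0},{"jaw":1,"dx":0.001,"dy":-0.0015,"dz":0.015,"yaw":0},{"jaw":1,"dx":0,"dy":-0.0005,"dz":0.006,"yaw":0},{"jaw":1,"dx":0,"dy":0,"dz":0,"yaw":0},{"jaw":1,"dx":0,"dy":0,"dz":0,"yaw":0}]'

```text
clock: 21.0
tool_pos: [0.6463, -0.2637, 0.0144]
eef_rot: [0.644, 0.763, 0.023, 0.049]
contact_force: [1.3, 0.1, -4.3]
opening: 0.276
```

```bash
python3 - <<'E'
from h import *
st();lane()
w=snap('wrist');W=cloud(w)
for v in range(0,200,40): print(v,W[v,256].round(4))
E
```

```text
t 21.00 pos [ 0.6463 -0.2637  0.0144] head 1.7378 F [ 1.3  0.1 -4.3] M [-0.26  0.   -0.01] open 0.276 tilt [-0.045  0.098 -0.994] q [ 0.52  1.06 -0.37  1.55  0.64  0.54 -0.04]
s_mid -0.3623 toe_in -0.2393 lat 0.0074
0 [ 0.6224 -0.1549  0.0526]
40 [ 0.6247 -0.1664  0.0487]
80 [ 0.6272 -0.1798  0.0471]
120 [ 0.6299 -0.1947  0.0446]
160 [ 0.6332 -0.212   0.0399]
```

Lower a little more, then relax the grip so the toe settles down.

play_rows --targets '[{"jaw":1,"dx":0,"dy":-0.0005,"dz":0.004,"yaw":0},{"jaw":1,"dx":0,"dy":0,"dz":0.002,"yaw":0},{"jaw":1,"dx":0,"dy":0,"dz":0,"yaw":0},{"jaw":1,"dx":0,"dy":0,"dz":0,"yaw":0},{"jaw":1,"dx":0,"dy":0,"dz":0,"yaw":0}]' --squeeze 10

```text
clock: 21.55
tool_pos: [0.6481, -0.2631, 0.0101]
eef_rot: [0.644, 0.763, 0.024, 0.05]
contact_force: [0.3, 0.3, -2.4]
opening: 0.28
```

```bash
python3 - <<'E'
from h import *
st()
w=snap('wrist');W=cloud(w)
for v in range(0,200,40): print(v,W[v,256].round(4))
E
```

```text
t 21.55 pos [ 0.6481 -0.2631  0.0101] head 1.7377 F [ 0.3  0.3 -2.4] M [0.05 0.15 0.11] open 0.280 tilt [-0.045  0.101 -0.994] q [ 0.51  1.06 -0.37  1.55  0.65  0.53 -0.04]
0 [ 0.6253 -0.145   0.0189]
40 [ 0.628  -0.1606  0.0178]
80 [ 0.6308 -0.1775  0.0193]
120 [ 0.6337 -0.1953  0.0198]
160 [ 0.6369 -0.2144  0.0207]
```

play_rows --targets '[{"jaw":1,"dx":0,"dy":0,"dz":0.004,"yaw":0},{"jaw":1,"dx":0,"dy":0,"dz":0.001,"yaw":0},{"jaw":0.68,"dx":0,"dy":0,"dz":0,"yaw":0},{"jaw":0.6,"dx":0,"dy":0,"dz":0,"yaw":0},{"jaw":0.4,"dx":0,"dy":0,"dz":0,"yaw":0}]'

```text
clock: 22.1
tool_pos: [0.6508, -0.2639, 0.0065]
eef_rot: [0.644, 0.763, 0.025, 0.052]
contact_force: [0.4, 0.3, -0.4]
opening: 0.465
```

```bash
python3 - <<'E'
from h import *
st()
w=snap('wrist');W=cloud(w);save(w,'w15.png',None,1.5)
for v in range(0,200,40): print(v,W[v,256].round(4))
E
```

```text
t 22.10 pos [ 0.6508 -0.2639  0.0065] head 1.7366 F [ 0.4  0.3 -0.4] M [ 0.03 -0.01 -0.01] open 0.465 tilt [-0.047  0.106 -0.993] q [ 0.51  1.07 -0.37  1.55  0.65  0.52 -0.04]
0 [ 0.6281 -0.1447  0.0115]
40 [ 0.6308 -0.161   0.0121]
80 [ 0.6336 -0.1782  0.0133]
120 [ 0.6367 -0.1964  0.0132]
160 [ 0.6398 -0.2157  0.015 ]
```

View pics/w15.png

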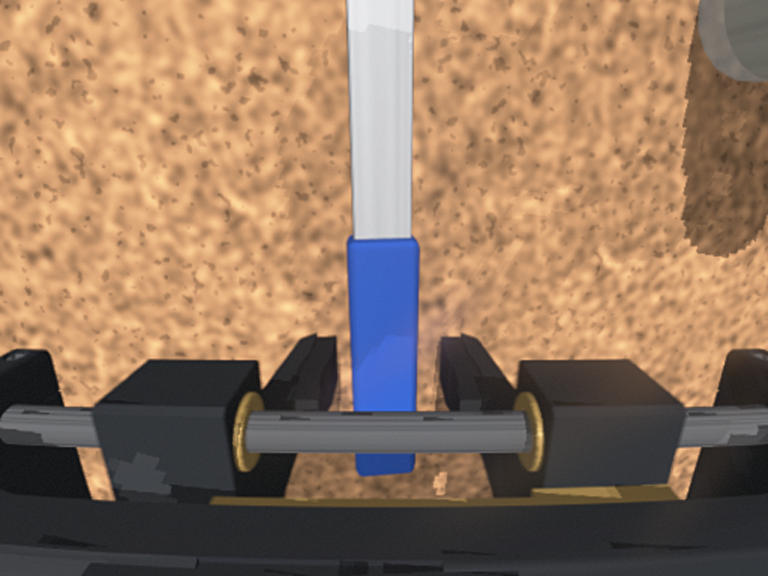

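The bar is released and lies at bench height. I'll open the gripper and go straight up.

play_rows --targets '[{"jaw":0.3,"dx":0,"dy":0,"dz":-0.002,"yaw":0},{"jaw":0.3,"dx":-0.001,"dy":0.001,"dz":-0.012,"yaw":0},{"jaw":0.3,"dx":-0.001,"dy":0.002,"dz":-0.03,"yaw":0},{"jaw":0.3,"dx":-0.002,"dy":0.003,"dz":-0.04,"yaw":0},{"jaw":0.3,"dx":-0.002,"dy":0.003,"dz":-0.04,"yaw":0}]'

```text
clock: 22.65
tool_pos: [0.6433, -0.2638, 0.1313]
eef_rot: [0.644, 0.763, 0.023, 0.047]
contact_force: [0.1, -0.3, 0.2]
opening: 0.703
```

play_rows --targets '[{"jaw":0.3,"dx":-0.04,"dy":0,"dz":-0.01,"yaw":0},{"jaw":0.3,"dx":-0.04,"dy":0,"dz":0,"yaw":0},{"jaw":0.3,"dx":-0.04,"dy":0,"dz":0,"yaw":0},{"jaw":0.3,"dx":0,"dy":0,"dz":0,"yaw":0},{"jaw":0.3,"dx":0,"dy":0,"dz":0,"yaw":0}]'

```text
clock: 23.15
tool_pos: [0.6688, -0.3849, 0.1633]
eef_rot: [0.642, 0.764, 0.028, 0.056]
contact_force: [0.3, 1.6, -0.7]
opening: 0.701
```

```bash
python3 - <<'E'
from h import *
import pickle
st()
d=snap('scene');save(d,'scF.png',None,1.5);e=snap('side');save(e,'sdF.png',None,1.5);pickle.dump((d,e),open('fin.pkl','wb'))
W=cloud(d);c=d['frame'].astype(int)
# bar points
m=(W[...,1]>-.36)&(W[...,1]<.0)&(W[...,0]>.58)&(W[...,0]<.69)&(W[...,2]>.003)&(W[...,2]<.05)
Q=W[m];
for y in np.arange(-.34,.0,.03):
    k=abs(Q[:,1]-y)<.015
    if k.sum()>3: print(round(y,3),k.sum(),np.median(Q[k],0).round(4))
# unit plate tilt: plane of housing rear top
d0=pickle.load(open('scene0.pkl','rb'));W0=cloud(d0)
for (u,v) in [(275,142),(300,158),(320,168)]:
    print([ (W0[v+a,u].round(4).tolist(),W[v+a,u].round(4).tolist()) for a in (0,)])
for b in [(130,228),(283,241),(318,216)]:
    print(W0[b[1],b[0]].round(3),W[b[1],b[0]].round(3))
E
```

```text
t 23.15 pos [ 0.6688 -0.3849  0.1633] head 1.7411 F [ 0.3  1.6 -0.7] M [0.02 0.05 0.  ] open 0.701 tilt [-0.05   0.115 -0.992] q [ 0.71  0.97 -0.53  1.25  0.52  0.93  0.29]
-0.34 21 [ 0.6641 -0.342   0.0036]
-0.31 82 [ 0.6601 -0.308   0.0156]
-0.28 106 [ 0.658  -0.2801  0.0164]
-0.25 130 [ 0.6482 -0.2481  0.0147]
-0.22 124 [ 0.6439 -0.2205  0.0126]
-0.19 118 [ 0.6395 -0.1908  0.0073]
-0.16 125 [ 0.6328 -0.1595  0.0068]
-0.13 95 [ 0.6313 -0.131   0.0092]
-0.1 96 [ 0.6273 -0.1023  0.0078]
-0.07 80 [ 0.6213 -0.0724  0.0069]
-0.04 64 [ 0.6142 -0.0411  0.0062]
-0.01 34 [ 0.6167 -0.0135  0.0037]
[([0.4833, 0.1366, 0.1035], [0.4172, 0.2074, -0.002])]
[([0.5323, 0.217, -0.0036], [0.5329, 0.2162, -0.0023])]
[([0.6646, 0.1556, 0.1086], [0.6592, 0.1637, 0.097])]
[ 0.417 -0.405  0.094] [ 0.42  -0.406  0.099]
[ 0.762 -0.114  0.096] [ 0.762 -0.114  0.095]
[0.777 0.02  0.098] [0.775 0.023 0.093]
```

View pics/scF.png

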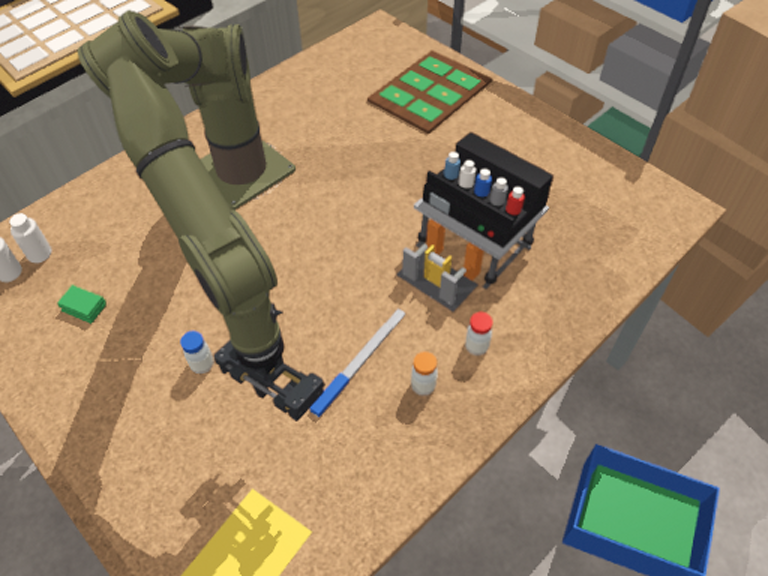

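View pics/sdF.png

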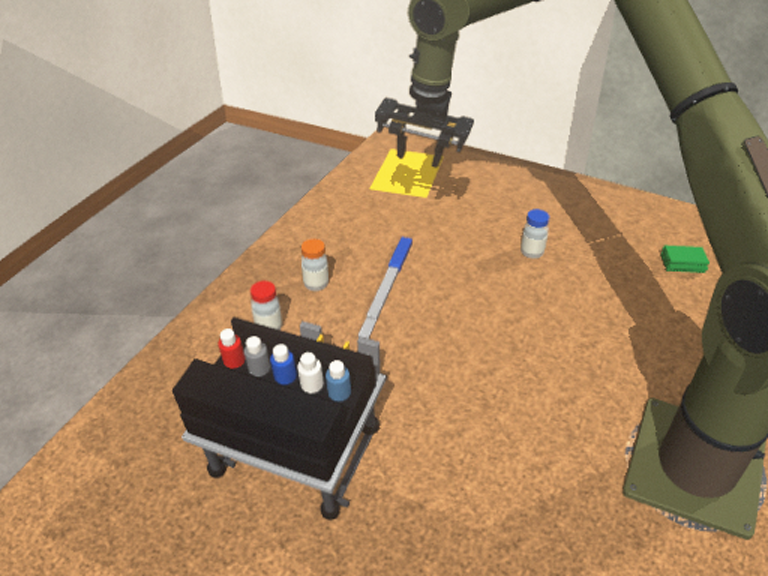

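```bash
python3 - <<'E'
from h import *
import pickle
d,e=pickle.load(open('fin.pkl','rb'));d0=pickle.load(open('scene0.pkl','rb'))
save(d,'scF2.png',(250,85,380,215),6)
# ECC-free: track unit features between d0 and d
g0=cv2.cvtColor(d0['frame'],cv2.COLOR_RGB2GRAY);g1=cv2.cvtColor(d['frame'],cv2.COLOR_RGB2GRAY)
mask=np.zeros_like(g0);mask[100:180,275:368]=255
p0=cv2.goodFeaturesToTrack(g0,60,.03,4,mask=mask)
p1,s,er=cv2.calcOpticalFlowPyrLK(g0,g1,p0,None,winSize=(9,9))
W0=cloud(d0);U=np.array([-.1115,.9938,0]);ax=np.array([.9938,.1115,0])
front=np.array([.595,.149,.1]);piv=front+.190*U;piv[2]=0
P=[];Q=[]
for a,b,k in zip(p0.reshape(-1,2),p1.reshape(-1,2),s.ravel()):
    w=W0[int(round(a[1])),int(round(a[0]))]
    if k and not np.isnan(w).any() and w[2]>.09: P.append(w);Q.append(b)
P=np.array(P);Q=np.array(Q);p_=np.array([proj(d0,w) for w in P])
from scipy.optimize import least_squares
base=np.array([x for x in p0.reshape(-1,2)])
def res(t):
    Rm=R.from_rotvec(ax*t[0]).as_matrix()
    return np.ravel([proj(d,piv+Rm@(w-piv))-q for w,q in zip(P,Q)])
o=least_squares(res,[.06],loss='soft_l1');print(len(P),o.x,np.median(abs(res(o.x))),np.median(abs(res([0]))))
o=least_squares(lambda t:np.ravel([proj(d,piv+R.from_rotvec(ax*t[0]).as_matrix()@(w-piv)+np.array([t[1],t[2],0]))-q for w,q in zip(P,Q)]),[.06,0,0],loss='soft_l1');print(o.x)
E
```

```text
42 [-0.05362662] 0.5532223625234565 1.8814401462281012
[-0.05125867 -0.00246367  0.00076236]
```

View pics/scF2.png

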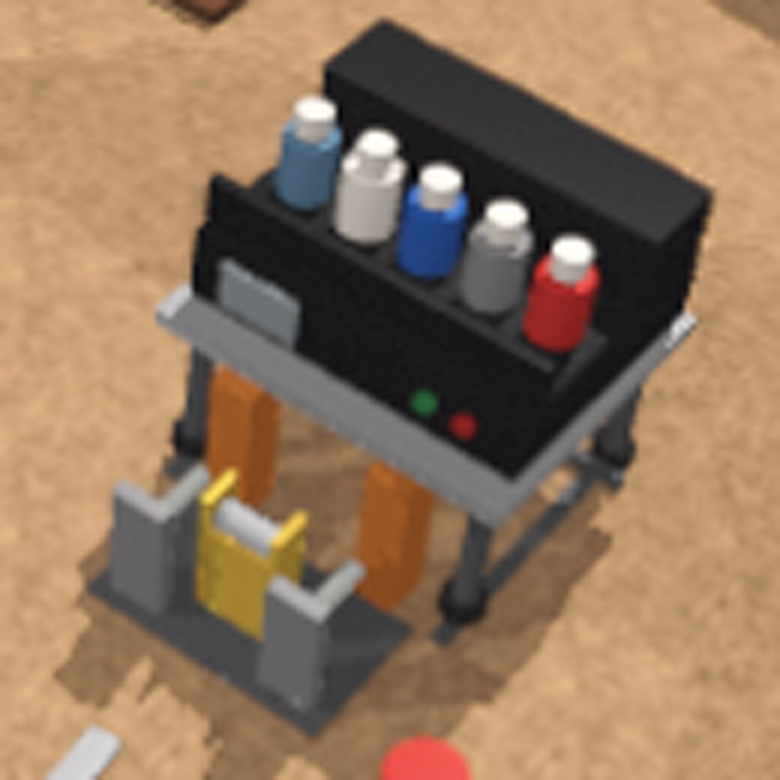

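```bash
python3 - <<'E'
from h import *
import pickle
d,e=pickle.load(open('fin.pkl','rb'));d0=pickle.load(open('scene0.pkl','rb'));e0=pickle.load(open('side0.pkl','rb'))
S=lambda x,y,z:ray_z(d,250+(x+.5)/6-.5,85+(y+.5)/6-.5,z)[:2]
print('chock travel',(S(388,608,.006)-S(366,637,.006))@f)
ax=np.array([.9938,.1115,0]);U=np.array([-.1115,.9938,0]);piv=np.array([.595,.149,0])+.19*U
from scipy.optimize import least_squares
for D0,D,box in [(d0,d,(275,100,368,180)),(e0,e,(115,210,262,310))]:
    g0=cv2.cvtColor(D0['frame'],cv2.COLOR_RGB2GRAY);g1=cv2.cvtColor(D['frame'],cv2.COLOR_RGB2GRAY)
    m=np.zeros_like(g0);m[box[1]:box[3],box[0]:box[2]]=255
    p0=cv2.goodFeaturesToTrack(g0,80,.02,4,mask=m);p1,s,_=cv2.calcOpticalFlowPyrLK(g0,g1,p0,None,winSize=(11,11))
    pb,s2,_=cv2.calcOpticalFlowPyrLK(g1,g0,p1,None,winSize=(11,11))
    W0=cloud(D0);P=[];dq=[]
    for a,b,c in zip(p0[:,0],p1[:,0],pb[:,0]):
        w=W0[int(round(a[1])),int(round(a[0]))]
        if np.hypot(*(a-c))<.15 and not np.isnan(w).any() and w[2]>.11: P.append(w);dq.append(b-a)
    P=np.array(P);dq=np.array(dq)
    fun=lambda t:np.ravel([proj(D,piv+R.from_rotvec(-ax*t[0]).as_matrix()@(w-piv))-proj(D,w)-q for w,q in zip(P,dq)])
    o=least_squares(fun,[.06],loss='cauchy',f_scale=.3);print(len(P),o.x,np.median(abs(o.fun)))
E
```

```text
chock travel 0.024273792317645985
33 [0.0606759] 0.4639559654498129
35 [0.04155317] 0.3215856998301234
```

The chock has moved about 24 mm, the bar is flat and clear, and the bottles are in place. Handing in.

```bash
python3 - <<'E'
from h import *
print(r.finish_job());st()
E
```

```text
the job is handed in; nothing more can be done
None
the job is handed in; nothing more can be done
```

I carried the task through in about 23 s of robot time and handed it in; the report gives no verdict.

**What I did**
- **Toe home:** I gripped the bar at its balance point, laid it level in the fulcrum lane and pushed gently. It stalled about 33 mm under the plate at 3–5 N, with the bar still level.
- **Lift:** I regripped on the sleeve and pressed slowly with about 20–27 N until both orange chock posts slid under the plate.
- **Set down and clear:** I eased the load off until the gripper carried only the bar's weight. Then I drew the bar out and laid it on the bench.

**Last checks**
- **Chock:** it moved in about 24 mm, and the pictures show the plate sitting over both posts.
- **Bar:** it lies flat on the bench, with the toe more than about 50 mm short of the stand.
- **Ink bottles:** the depth readings show no movement beyond measuring noise (a few mm).
- **Unit lean:** my image estimates disagree. The scene camera gave 0.061 rad (0.051–0.054 in a rougher first fit) and the side camera gave 0.042 rad. The needed range is 0.055 to 0.095. I relied on the chock being fully in, which should hold the unit at about 0.063 rad, rather than on the noisier fits.
- **Not measured:** I did not measure the unit's rear feet directly. A fit with sideways shift allowed put the unit's movement at about 2.5 mm.

One side effect: the gripper rolled by about 0.1 rad while pressing, with no visible harm.

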